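# Load a retort tray in a pinwheel layer and clip on its hold-down cover

### The arm

A 7-joint arm with a two-finger parallel gripper is mounted at the origin on the work surface. World frame = base frame: x ahead of the robot, y to its left, z up, the work surface at z = 0. Lengths are in m, angles in rad, forces in N, time in s.
With the tool pointing down it reaches from about 0.425 to 0.95 m from the base axis. Payload 4.7 kg.
Tool frame: the origin (TCP) lies on the mounting face of the last link; the fingertips stand 173 mm ahead of it and the grasp point (between the pads) lies 155 mm ahead of it; z points along the fingers, x is the direction in which the jaws open and shut, and the axes are right-handed (so a half turn about z gives the same grasp; the last joint's range is limited). The gripper opens to 85 mm and grips with 20 to 120 N. Pads are 22 mm wide; open, the fingers measure 114 mm over their backs; the gripper's body (76 mm by 85 mm) begins 54 mm behind the grasp point. The pads swing forward as they close: fully open they stand 13 mm farther back than shut.
Start: joints at [1.117, 0.469, -0.049, 1.532, 0.024, 1.141, -0.082], TCP at [0.278, -0.615, 0.405] pointing down, gripper open.
Joint ranges: [-2.59, 2.59], [-0.33, 1.99], [-1.39, 1.29], [0.1, 2.45], [-1.04, 4.18], [0.21, 1.99], [-2.66, 2.66]. Speed limits (rad/s): [2.57, 2.57, 3.14, 3.14, 3.14, 3.14, 3.14].

### API

Orientations are given as a rotation vector (axis times angle).
In Python, from rig import robot gives the robot as it stands.
- The arm moves only by the tool carry_out, never from a script. Its argument "motion" is a list of rows, each a list of 5 numbers: the shift along the tool's x, y, z in units of 40 mm (1.0 is 40 mm), then the turn about the tool's z in units of 6 degrees (1.0 is 6 degrees), then the finger opening in mm, from 0 to 85.4. In form: [[dx, dy, dz, yaw, jaw], ...]. A call has 1 to 10 rows; each row is the pose to reach, as a shift and turn from the pose commanded when the call began, along the tool's axes at that moment; what a row does not reach only later rows make up. A row lasts 1/12 s, in which the tool goes at most 41.7 mm and 7.16 degrees, less where a joint would pass 70% of its speed; a pose out of reach is approached as far as the arm can. A call with a gripper value outside its range is refused whole. The fingers move at their own pace and stop on an object; the grip force is fixed at half the most. Time passes only in rows, so rows that repeat a pose let the fingers close. It gives the time, the measured TCP pose, the force and the opening at its end, in the units of the state.
- robot.read_state(): the state, without advancing time (a new reading comes with each control period).
- robot.snapshot(name): name is "side" or "top" or "wrist"; returns a dict with "frame" (480x640x3 uint8, blue, green, red), "K" (3x3 intrinsics, pixels), "pose" (4x4, takes a point from camera to world coordinates). Camera axes: x right, y up, looking along -z (the intrinsics and any distortion apply to the point x, -y, -z); pixel columns grow to the right and rows downward; lengths in m; the calibration is good to about 2 mm. A picture is of the moment at which its call begins. There is no depth.
- robot.job_done(): hands the job in, once; it reports no verdict.
The state is a dict: "t": time; "q": joint angles; "joint_velocities": joint speeds; "tau": joint torques, N m; "position": TCP position; "eef_rot": TCP orientation; "contact_force": force on the tool from outside, world axes, zero at the start; "torque": the same for the moment, N m; "finger_gap": opening from 0.0 (shut) to 1.0 (fully open).
Only numpy, scipy, OpenCV 4.12 (cv2) and the standard library are available. Lean on these libraries where they do the work, as an engineer would, in place of code of your own. Each camera call takes 0.05 s, during which the arm holds its last target. There are 200 camera calls.

### The job

Get this retort tray ready: lift the loose hold-down cover off and stand it on the bench, then lay all the food cartons flat on the tray in the four-box pinwheel outlined on it, filling any places left over with steel ballast blocks so that the layer is complete. Then put the cover back over the layer and press it straight down until both clip arms have snapped under the tray's edge and its feet sit on the tray. Ballast that is not needed stays on the bench; do not disturb the jars and the star knob.

Things in the scene. Friction and masses are not known exactly. Their poses are not given: they have to be found in the camera images.
- tray: Fixed aluminium retort tray: a square slab 230 x 230 mm, 8 mm thick, flat top 45 mm above the bench, on two dark runners (nothing under the outer 10 mm of its edge). Origin: centre of the tray at bench height; z up, x and y along the sides. Place and yaw differ each time.
- tray_top (a point): Centre of the tray's top face, the middle of the pinwheel. Four dark outlines 100 x 54 mm, 5 mm apart, lie round an empty middle of 51 x 51 mm (steam gap). Half of each box's inner long side faces that gap, the rest the end of a neighbour: held about 18 mm off its centre, towards its end at the gap, a box leaves both fingers room.
- slot1 (a point): Place 1 of the pinwheel: where the centre (half-way up) of the box in that outline belongs, 25 mm above the tray's top, at (-29.5, -52.5) mm in the tray's frame. The box's long side lies along the tray's x axis (either way round). This point's axes are the tray's.
- slot2 (a point): Place 2 of the pinwheel: where the centre (half-way up) of the box in that outline belongs, 25 mm above the tray's top, at (52.5, -29.5) mm in the tray's frame. The box's long side lies along the tray's y axis (either way round). This point's axes are the tray's.
- slot3 (a point): Place 3 of the pinwheel: where the centre (half-way up) of the box in that outline belongs, 25 mm above the tray's top, at (29.5, 52.5) mm in the tray's frame. The box's long side lies along the tray's x axis (either way round). This point's axes are the tray's.
- slot4 (a point): Place 4 of the pinwheel: where the centre (half-way up) of the box in that outline belongs, 25 mm above the tray's top, at (-52.5, 29.5) mm in the tray's frame. The box's long side lies along the tray's y axis (either way round). This point's axes are the tray's.
- carton1_mid (a point): Food carton: plain pale paperboard box 100 (x) x 54 (y) x 50 mm high, about 0.26 kg, with a thin raised seal fin along its top and folded ears; stands flat on the bench to the robot's right. Centre of the box (25 mm above its underside), x along its length, z up. May be absent (None) from the start: 2 to 4 cartons are there.
- carton2_mid (a point): Food carton: plain pale paperboard box 100 (x) x 54 (y) x 50 mm high, about 0.26 kg, with a thin raised seal fin along its top and folded ears; stands flat on the bench to the robot's right. Centre of the box (25 mm above its underside), x along its length, z up. May be absent (None) from the start: 2 to 4 cartons are there.
- carton3_mid (a point): Food carton: plain pale paperboard box 100 (x) x 54 (y) x 50 mm high, about 0.26 kg, with a thin raised seal fin along its top and folded ears; stands flat on the bench to the robot's right. Centre of the box (25 mm above its underside), x along its length, z up. May be absent (None) from the start: 2 to 4 cartons are there.
- carton4_mid (a point): Food carton: plain pale paperboard box 100 (x) x 54 (y) x 50 mm high, about 0.26 kg, with a thin raised seal fin along its top and folded ears; stands flat on the bench to the robot's right. Centre of the box (25 mm above its underside), x along its length, z up. May be absent (None) from the start: 2 to 4 cartons are there.
- ballast1_mid (a point): Steel ballast block: same size as a carton, 100 (x) x 54 (y) x 50 mm, about 0.34 kg, dark steel with rounded edges and a round plug in the middle of its top; stands among the cartons. Centre of the block, x along its length, z up.
- ballast2_mid (a point): Steel ballast block: same size as a carton, 100 (x) x 54 (y) x 50 mm, about 0.34 kg, dark steel with rounded edges and a round plug in the middle of its top; stands among the cartons. Centre of the block, x along its length, z up.
- bail (a point): Centre of the cover's black handle bar: 14 x 14 mm thick, 112 mm long along this point's y, level, on two posts 100 mm apart, 34 mm clear below it. At the start the cover rests loose on the tray, square with it, about 20 mm above its seat. Standing on the bench on its arms the bar's centre is 132 mm up; seated, 102 mm above the tray's top. The bench left of the tray (robot's left) is free for it.
- cover_seat (a point): Centre of the plane of the cover's four corner feet, 102 mm below the bar's centre; comes onto the tray's top when seated. The cover (about 0.31 kg) is an open steel grille 230 x 230 mm, its underside 56 mm above this plane; its two arms reach 30 mm below it. Held square and within 3 mm of the tray's centre it is guided by the arms' slanted ends. It fits at any quarter turn.
- clip1 (a joint): Outward swing (rad) of the spring-loaded clip arm, 80 mm wide, at the cover's +y side: 0 relaxed, about 0.07 while it rides over the tray's edge, back to 0 when it has snapped under. Pressing the cover home takes about 15 to 20 N in all.
- clip2 (a joint): The same for the clip arm at the cover's -y side.
- jar1: Bystander: filled glass jar with gold lid, 68 mm in diameter, 82 mm high, beyond the tray. Origin: centre of its underside.
- jar2: Bystander: the same kind of jar, at the far left. Origin: centre of its underside.
- starknob: Bystander: spare black star knob, lobes level, about 80 mm across, 42 mm high, beyond the tray to its left. Origin: centre of its underside.
Mind the look-alikes: they are no part of the job. What is shaped like the part that bears carton1_mid but pink, purple or red is not meant.

How it is judged:
By the outcome, as a careful person would: the job done as asked, in the order asked, and still so for the second after the job is handed in, with the robot touching nothing.
Of carton1, carton2, carton3, carton4 only 2 to 4 are there at a start; the rules pass over those that are not, and their reading is None.
At some moment in a run one of carton1, carton2, carton3, carton4, ballast1, ballast2 may be knocked a few centimetres aside while the robot is not near it.
It also fails if it takes over 210 s, if anything falls off the work surface, if the arm or the gripper's body presses on something with over 40 N, if the wrist force passes 120 N, or if a joint passes its speed limit or range.

## Working session

There is one attempt and no reset: what is moved stays moved. The work goes in short steps, Python scripts to look and compute and a tool call to move; the robot and the scene stay as the last step left them, time stands still between calls to the robot, and variables do not carry over. Pictures are saved under pics/ and viewed, about 12 in all and at most 16, crops included, and the job is handed in when it is done.

Besides the shell and the picture viewer there is one more tool, called after ">>>" in YAML: its name, and indented under it one key for each argument. carry_out: Moves the arm, as the interface text tells. Its arguments: {"type":"object","properties":{"motion":{"type":"array"}},"required":["motion"]}

```bash
ls; mkdir -p pics
python3 - <<'E'
from rig import robot
import cv2,numpy as np
s=robot.read_state(); print(s)
for n in ("top","side"):
    d=robot.snapshot(n); cv2.imwrite(f"pics/{n}0.png",d["frame"]); print(n,d["K"],d["pose"],d.keys())
E
```

```text
pics
{'t': 0.0, 'q': array([ 1.11708606,  0.46944658, -0.04856291,  1.53373728,  0.02409925,
        1.14099039, -0.08229074]), 'joint_velocities': array([-1.17495458e-03,  7.27729461e-04, -3.94437358e-04,  3.40709271e-05,
        3.12871929e-04, -8.56598720e-05,  8.17424087e-04]), 'tau': array([ 1.17591826e-03, -5.10315585e+01, -4.63577325e-02, -2.37713474e+01,
        1.06235297e-02,  7.54723675e-03,  1.73016571e-05]), 'position': array([ 0.27809888, -0.61476657,  0.40363916]), 'eef_rot': array([-2.63898804,  1.70264923,  0.00270658]), 'contact_force': array([-0.29025454, -0.97396349, -0.37515846]), 'torque': array([-0.04423595,  0.00215759,  0.03540382]), 'finger_gap': 1.0032222639032533}
top [[613.61133401   0.         330.60301088]
 [  0.         613.61133401 238.71877357]
 [  0.           0.           1.        ]] [[ 0.00654107  0.98231528 -0.18712004  0.21615421]
 [-0.99997284  0.00706123  0.00211341 -0.0926178 ]
 [ 0.00339733  0.18710113  0.98233478  1.87950174]
 [ 0.          0.          0.          1.        ]] dict_keys(['frame', 'K', 'pose'])
side [[478.37428305   0.         313.41163753]
 [  0.         478.37428305 230.48383516]
 [  0.           0.           1.        ]] [[-0.79050042  0.40455644 -0.4598295   0.01082852]
 [-0.61244165 -0.51609796  0.59879722  0.62903575]
 [ 0.00493021  0.7549682   0.65574287  0.90497288]
 [ 0.          0.          0.          1.        ]] dict_keys(['frame', 'K', 'pose'])
```

View pics/top0.png

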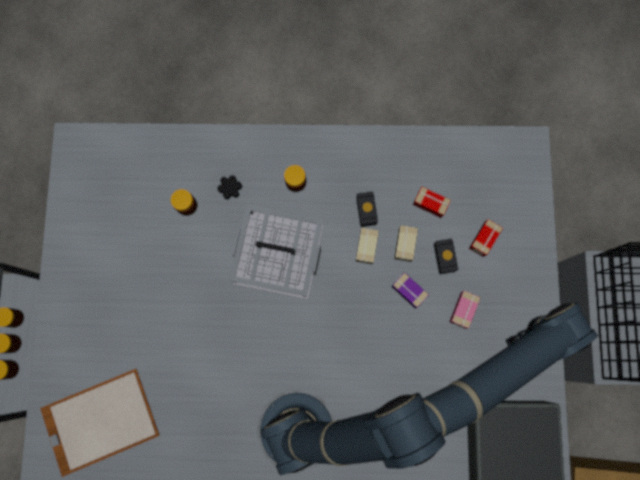

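View pics/side0.png

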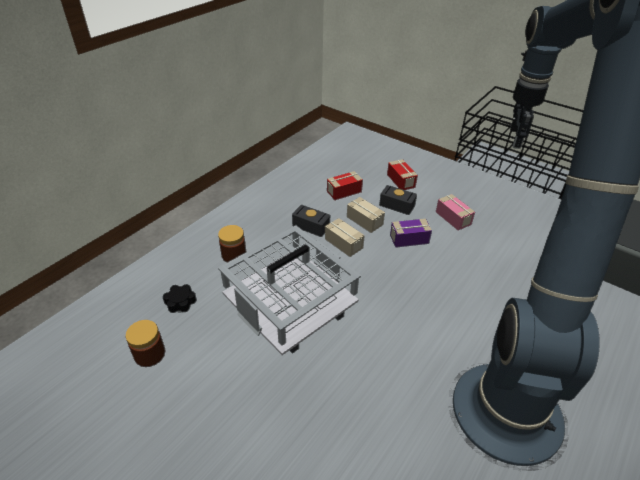

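The top view shows two plain pale cartons, at (368,245) and (406,243), and two dark ballast blocks, at (367,209) and (445,256). There are four coloured look-alikes: red at (432,201) and (486,237), purple at (410,290), pink at (465,309). The tray with its cover is at (278,254) and the bar runs (257,244)–(294,251). The jars are at (295,177) and (182,200), and the star knob at (230,187). With two cartons present, both ballast blocks are needed.

```bash
cat > h.py <<'E'
import cv2,numpy as np
from scipy.spatial.transform import Rotation as R
from rig import robot
def snap(n,save=None):
    d=robot.snapshot(n)
    if save: cv2.imwrite(f"pics/{save}.png",d["frame"])
    return d
def p2w(d,uv,z):
    "pixels (N,2) -> world points on the plane at height z"
    uv=np.atleast_2d(np.asarray(uv,float)); K,T=d["K"],d["pose"]
    r=np.c_[(uv[:,0]-K[0,2])/K[0,0],-(uv[:,1]-K[1,2])/K[1,1],-np.ones(len(uv))]@T[:3,:3].T
    return T[:3,3]+r*((z-T[2,3])/r[:,2])[:,None]
def w2p(d,P):
    c=(np.atleast_2d(P)-d["pose"][:3,3])@d["pose"][:3,:3]; K=d["K"]
    return np.c_[K[0,2]+K[0,0]*c[:,0]/-c[:,2],K[1,2]+K[1,1]*c[:,1]/c[:,2]]
def tool(s=None):
    s=s or robot.read_state(); M=R.from_rotvec(s["eef_rot"]).as_matrix()
    return s,M,np.degrees(np.arctan2(M[1,0],M[0,0]))
def go(grasp,jawdir=None):
    """units to bring the grasp point to world xyz, jaw axis (tool x) to jawdir deg (mod 180)"""
    s,M,y=tool(); p=s["position"]+M[:,2]*.155
    d=M.T@(np.asarray(grasp)-p)/.04
    t=0 if jawdir is None else (jawdir-y+90)%180-90
    # tool z points down: a positive turn about it lowers the world yaw
    print("grasp pt",p.round(4),"jaw",round(y,2),"tilt",M[:2,2].round(4),"-> d",d.round(3),"yaw",round(-t/6,3),
          "q7",s["q"][6].round(2),"F",s["contact_force"].round(1),"gap",round(s["finger_gap"]*85.4,1),"t",round(s["t"],1))
E
python3 - <<'E'
from h import *
d=snap("top"); f=d["frame"]; hsv=cv2.cvtColor(f,cv2.COLOR_BGR2HSV)
for n,(u,v) in dict(c1=(368,245),c2=(406,243),b1=(367,209),b2=(445,256)).items():
    r=f[v-26:v+26,u-22:u+22].astype(int)
    m=((r[...,2]-r[...,0]>25)&(r[...,2]>120)) if n[0]=='c' else (r.sum(2)<170)|((r[...,2]-r[...,0]>60))
    k,l,st,ce=cv2.connectedComponentsWithStats(m.astype(np.uint8)); i=l[26,22]
    pts=np.argwhere(l==i)[:,::-1]+[u-22,v-26]
    w=p2w(d,pts,.05)[:,:2].astype(np.float32); print(n,i,len(pts),cv2.minAreaRect(w))
b=p2w(d,[(257,244),(294,251)],.167); print("bar",b.mean(0),np.degrees(np.arctan2(*(b[0]-b[1])[1::-1])),np.linalg.norm(b[0]-b[1]))
for n,uv,z in (("jar2",(182,200),.082),("knob",(230,187),.042),("jar1",(295,177),.082)): print(n,p2w(d,uv,z))
c=p2w(d,[(160,300),(140,330)],.13);print(c)
e=cv2.resize(f[170:340,220:500],None,fx=2.8,fy=2.8,interpolation=cv2.INTER_CUBIC); cv2.imwrite("pics/crop1.png",e)
w=snap("wrist","w0"); s,M,y=tool(); print(y, M.T@(w["pose"][:3,3]-s["position"]), M.T@w["pose"][:3,:3],w["K"])
E
```

```text
c1 2 285 ((0.5459240078926086, -0.21707233786582947), (0.02895476669073105, 0.09692166745662689), 80.4652099609375)
c2 1 480 ((0.5556892156600952, -0.32561469078063965), (0.05143529176712036, 0.09666931629180908), 80.1161880493164)
b1 1 510 ((0.6581963300704956, -0.20562857389450073), (0.10202310979366302, 0.051941145211458206), 7.923523902893066)
b2 1 553 ((0.513710618019104, -0.4429589807987213), (0.09849702566862106, 0.05633138120174408), 8.771618843078613)
bar [0.51592874 0.05965695 0.167     ] 79.56648495521809 0.10700507906723224
jar2 [[0.67419375 0.35243751 0.082     ]]
knob [[0.72694751 0.21599352 0.042     ]]
jar1 [[0.74874743 0.01298397 0.082     ]]
[[0.36840773 0.38790936 0.13      ]
 [0.28355544 0.43930132 0.13      ]]
-65.65852206977077 [-0.00051587 -0.07332376  0.03126171] [[ 9.99998720e-01 -6.41305601e-04  1.46608209e-03]
 [-1.92384723e-04 -9.57717796e-01 -2.87709204e-01]
 [ 1.58860243e-03  2.87708553e-01 -9.57716693e-01]] [[358.92995086   0.         319.90672329]
 [  0.         358.92995086 232.08311958]
 [  0.           0.           1.        ]]
```

View pics/crop1.png

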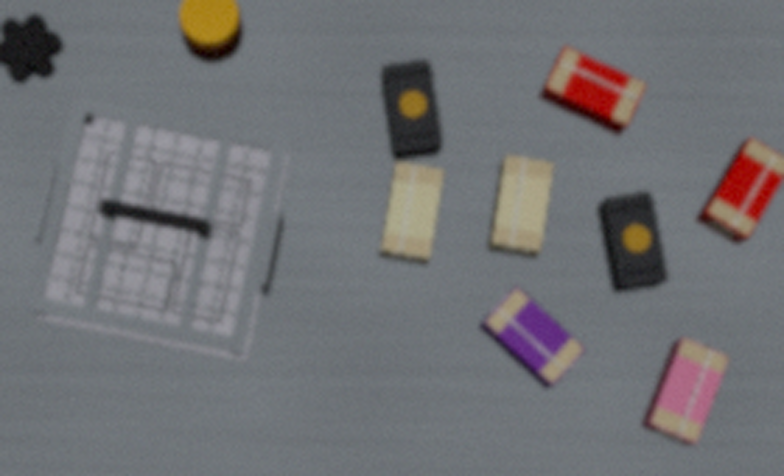

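The crop confirms it: plain pale cartons at crop (412,212) and (522,205), dark blocks with a round plug at (411,108) and (633,240), and the coloured ones are decoys. All four measure about 100 x 54 mm. First I go to the bar.

```bash
python3 -c "
from h import *
go([.516,.06,.30],-10.4)"
```

```text
grasp pt [ 0.2781 -0.6147  0.2491] jaw -65.66 tilt [-0.0005  0.001 ] -> d [-12.918 -12.371  -1.259] yaw -9.21 q7 -0.08 F [ 0.6 -0.1  0.2] gap 85.5 t 0.2
```

>>> carry_out:
  motion:
    - [-0.9,-0.9,-0.3,0,85]
    - [-1.8,-1.75,-0.6,0,85]
    - [-2.7,-2.6,-0.9,0,85]
    - [-3.6,-3.45,-1.26,0,85]
    - [-4.45,-4.3,-1.26,0,85]
    - [-5.3,-5.1,-1.26,0,85]
    - [-6,-5.8,-1.26,0,85]
    - [-6.5,-6.2,-1.26,0,85]
    - [-6.5,-6.2,-1.26,0,85]

```text
t: 0.95
position: [0.3978, -0.2722, 0.4554]
eef_rot: [-2.642, 1.699, -0.0]
contact_force: [0.8, -0.4, 1.6]
finger_gap: 0.997
```

>>> carry_out:
  motion:
    - [-0.7,-0.7,0,-1,85]
    - [-1.4,-1.3,0,-2,85]
    - [-2.1,-2,0,-3,85]
    - [-2.8,-2.7,0,-4,85]
    - [-3.5,-3.4,0,-5.1,85]
    - [-4.2,-4.1,0,-6.2,85]
    - [-4.9,-4.8,0,-7.3,85]
    - [-5.6,-5.4,0,-8.3,85]
    - [-6.42,-6.17,0,-9.2,85]
    - [-6.42,-6.17,0,-9.2,85]

```text
t: 1.78
position: [0.5165, 0.0675, 0.4556]
eef_rot: [-3.125, 0.264, -0.002]
contact_force: [0.2, 0.6, 0.2]
finger_gap: 0.995
```

```bash
python3 -c "
from h import *
go([.516,.06,.30],-10.4)
d=snap('wrist','w1')"
```

```text
grasp pt [0.5168 0.0684 0.3006] jaw -9.66 tilt [0.0018 0.0056] -> d [0.017 0.21  0.014] yaw 0.123 q7 -0.51 F [0.2 0.6 0.2] gap 85.0 t 1.8
```

View pics/w1.png

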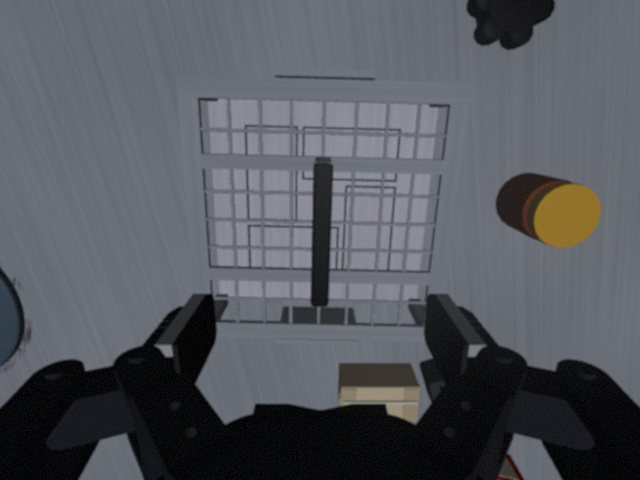

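The wrist view shows the bar running from (323,162) to (320,302), the tray outlines beneath it, jar1 at (560,215) and carton1 at the bottom.

```bash
python3 -c "
from h import *
d=snap('wrist'); g=cv2.cvtColor(d['frame'],cv2.COLOR_BGR2GRAY)
m=np.zeros_like(g); m[150:310,300:345]=(g[150:310,300:345]<55)
k,l,st,c=cv2.connectedComponentsWithStats(m); i=l[235,322]; print(st[i])
p=np.argwhere(l==i)[:,::-1]
for z in (.167,.174):
  w=p2w(d,p,z); print(cv2.minAreaRect(w[:,:2].astype(np.float32)))
go([.516,.06,.30],-10.4)"
```

```text
[ 311  158   21  144 2435]
((0.5157245993614197, 0.06114683300256729), (0.11161651462316513, 0.013856430537998676), 79.19670867919922)
((0.5160747766494751, 0.06322784721851349), (0.10858101397752762, 0.013479606248438358), 79.19668579101562)
grasp pt [0.516  0.0619 0.2999] jaw -10.23 tilt [-0.0005  0.0007] -> d [ 0.009  0.047 -0.002] yaw 0.029 q7 -0.51 F [-0.2 -1.  -0.1] gap 85.1 t 1.9
```

>>> carry_out:
  motion:
    - [0,0.02,0.8,0.1,60]
    - [0,0.02,1.6,0.1,60]
    - [0,0.02,2.4,0.1,60]
    - [0,0.02,3.0,0.1,60]
    - [0,0.02,3.33,0.1,60]
    - [0,0.02,3.33,0.1,60]
    - [0,0.02,3.33,0.1,8]
    - [0,0.02,3.33,0.1,8]
    - [0,0.02,3.33,0.1,8]
    - [0,0.02,3.33,0.1,8]

```text
t: 2.72
position: [0.5163, 0.0589, 0.3232]
eef_rot: [-3.127, 0.304, -0.004]
contact_force: [1.0, 0.3, -0.3]
finger_gap: 0.15
```

>>> carry_out:
  motion:
    - [0,0,0,0,8]
    - [0,0,0,0,8]
    - [0,0,0,0,8]
    - [0,0,0,0,8]
    - [0,0,-0.1,0,8]
    - [0,0,-0.2,0,8]
    - [0,0,-0.4,0,8]

```text
t: 3.3
position: [0.5151, 0.0587, 0.3368]
eef_rot: [3.126, -0.302, -0.006]
contact_force: [-0.3, 0.4, -3.3]
finger_gap: 0.151
```

```bash
python3 -c "
from h import *
go([.516,.06,.167],-10.8)"
```

```text
grasp pt [0.5146 0.0586 0.1818] jaw -11.05 tilt [-0.0038 -0.0004] -> d [ 0.03  -0.041  0.371] yaw -0.042 q7 -0.61 F [-0.3  0.4 -3.3] gap 12.9 t 3.3
```

>>> carry_out:
  motion:
    - [0,0,-0.5,0,8]
    - [0,0,-1.2,0,8]
    - [0,0,-2,0,8]
    - [-0.35,-0.75,-2,0,8]
    - [-0.7,-1.5,-2,0,8]
    - [-1.0,-2.2,-2,0,8]
    - [-1.35,-2.95,-2,0,8]
    - [-1.65,-3.64,-2,0,8]

```text
t: 3.97
position: [0.4779, 0.2161, 0.4181]
eef_rot: [3.127, -0.302, -0.001]
contact_force: [-0.0, 0.2, -3.7]
finger_gap: 0.151
```

>>> carry_out:
  motion:
    - [-0.35,-0.75,0,0,8]
    - [-0.7,-1.5,0,0,8]
    - [-1.0,-2.2,0,0,8]
    - [-1.35,-2.95,0,0,8]
    - [-1.6,-3.5,0,0,8]
    - [-1.65,-3.64,0,0,8]
    - [-1.65,-3.64,0,0,8]

```text
t: 4.55
position: [0.4407, 0.3722, 0.4179]
eef_rot: [-3.127, 0.295, 0.002]
contact_force: [0.8, -0.2, -3.6]
finger_gap: 0.152
```

```bash
python3 -c "
from h import *
go([.44,.37,.132],-10.8)"
```

```text
grasp pt [0.4406 0.3723 0.2629] jaw -10.79 tilt [-0.0012  0.0008] -> d [2.000e-03 6.100e-02 3.272e+00] yaw 0.001 q7 -1.2 F [ 0.8 -0.2 -3.6] gap 13.0 t 4.5
```

>>> carry_out:
  motion:
    - [0,0,0.8,0,8]
    - [0,0,1.6,0,8]
    - [0,0,2.4,0,8]
    - [0,0,2.9,0,8]
    - [0,0,3.1,0,8]
    - [0,0,3.2,0,8]
    - [0,0,3.25,0,8]
    - [0,0,3.25,0,8]

```text
t: 5.22
position: [0.4429, 0.3701, 0.2891]
eef_rot: [-3.126, 0.304, -0.003]
contact_force: [0.1, 0.2, -2.4]
finger_gap: 0.154
```

```bash
python3 -c "
from h import *
go([.44,.37,.132],-10.8)"
```

```text
grasp pt [0.4432 0.3703 0.1341] jaw -11.11 tilt [0.0019 0.0011] -> d [-0.076  0.022  0.052] yaw -0.051 q7 -1.31 F [ 0.1  0.2 -2.4] gap 13.2 t 5.2
```

>>> carry_out:
  motion:
    - [0,0,0.05,0,8]
    - [0,0,0.08,0,8]
    - [0,0,0.08,0,8]

```text
t: 5.47
position: [0.4429, 0.3714, 0.2882]
eef_rot: [-3.123, 0.303, -0.007]
contact_force: [-1.0, -1.5, 8.7]
finger_gap: 0.148
```

```bash
python3 -c "
from h import *
go([.44,.37,.132],-10.8)"
```

```text
grasp pt [0.4436 0.3719 0.1332] jaw -11.07 tilt [0.0046 0.0032] -> d [-0.079  0.064  0.029] yaw -0.045 q7 -1.31 F [-1.  -1.5  8.7] gap 12.7 t 5.5
```

The cover is on the bench. I release it, rise and go to look at the tray.

>>> carry_out:
  motion:
    - [0,0,0,0,40]
    - [0,0,0,0,60]
    - [0,0,0,0,70]
    - [0,0,-0.2,0,70]
    - [0,0,-0.8,0,70]
    - [0,0,-1.6,0,70]
    - [0,0,-2.4,0,70]
    - [0,0,-3.2,0,70]
    - [0,0,-4.1,0,70]
    - [0,0,-4.1,0,70]

```text
t: 6.3
position: [0.4424, 0.372, 0.4569]
eef_rot: [-3.117, 0.302, -0.015]
contact_force: [0.4, 0.7, 0.6]
finger_gap: 0.819
```

>>> carry_out:
  motion:
    - [0.4,0.85,0,0,85]
    - [0.8,1.7,0,0,85]
    - [1.2,2.6,0,0,85]
    - [1.6,3.5,0,0,85]
    - [2.0,4.4,0,0,85]
    - [2.4,5.3,0,0,85]
    - [2.8,6.2,0,0,85]
    - [3.1,7.0,0,0,85]
    - [3.3,7.3,0,0,85]
    - [3.3,7.3,0,0,85]

```text
t: 7.13
position: [0.5168, 0.0535, 0.4488]
eef_rot: [3.124, -0.315, 0.001]
contact_force: [0.0, 0.5, 0.2]
finger_gap: 0.991
```

```bash
python3 -c "
from h import *
go([.515,.06,.30],-10.8)
d=snap('wrist','w2'); np.savez('w2.npz',**d); snap('top','t2')"
```

```text
grasp pt [0.5169 0.0532 0.2938] jaw -11.53 tilt [ 0.0007 -0.0017] -> d [-0.081 -0.156 -0.155] yaw -0.122 q7 -0.52 F [0.  0.5 0.2] gap 84.6 t 7.1
```

View pics/w2.png

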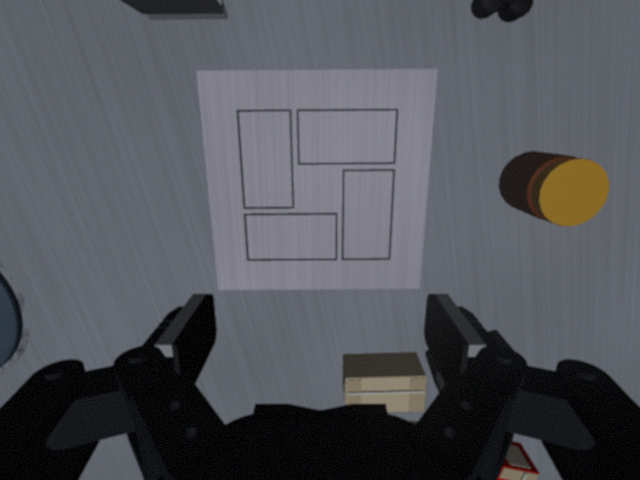

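The bare tray has corners at about (197,71), (437,69), (420,289) and (218,290), with all four outlines visible. The long-x outline at bottom left is place 1. Carton1's face is at the bottom, at (385,385).

```bash
python3 -c "
from h import *
d=dict(np.load('w2.npz')); 
d2=snap('wrist')
for d in (d,d2):
  f=d['frame'].astype(int); g=f.sum(2)
  print(f[100,215],f[50,300])
  t=(g[100,215]+g[50,300])//2
  gb=cv2.GaussianBlur(d['frame'],(5,5),0).astype(int).sum(2)
  m=(gb>t).astype(np.uint8); m[:,:150]=0;m[:,470:]=0;m[310:]=0
  m=cv2.morphologyEx(m,cv2.MORPH_CLOSE,np.ones((9,9)))
  m=cv2.morphologyEx(m,cv2.MORPH_OPEN,np.ones((15,15)))
  k,l,st,c=cv2.connectedComponentsWithStats(m); i=1+st[1:,4].argmax(); print(st[i])
  cn=max(cv2.findContours((l==i).astype(np.uint8),0,1)[0],key=len)[:,0]
  w=p2w(d,cn,.045)[:,:2].astype(np.float32); print(cv2.minAreaRect(w))
  q=cv2.approxPolyDP(cn,15,True)[:,0]; c=p2w(d,q,.045)[:,:2]; print(q.tolist(),c.round(4).tolist(),c.mean(0))
go([.515,.06,.30],-10.8)
"
```

```text
[139 128 128] [113 106 101]
[  198    69   238   221 48556]
((0.5163049697875977, 0.062455080449581146), (0.22975635528564453, 0.23002588748931885), 78.8763427734375)
[[435, 69], [198, 71], [219, 289], [418, 287]] [[0.6492, 0.1529], [0.4272, 0.1963], [0.3831, -0.0277], [0.6054, -0.0706]] [0.51623726 0.06276114]
[141 129 130] [112 105  99]
[  202    76   237   218 47824]
((0.5163122415542603, 0.0624382421374321), (0.22901330888271332, 0.22980111837387085), 78.91293334960938)
[[202, 76], [220, 292], [420, 291], [438, 77]] [[0.4272, 0.1966], [0.3825, -0.0267], [0.6067, -0.0694], [0.6494, 0.1521]] [0.51646335 0.06315333]
grasp pt [0.5155 0.0596 0.294 ] jaw -10.97 tilt [0.0004 0.0009] -> d [-0.014 -0.008 -0.149] yaw -0.028 q7 -0.52 F [1.  0.6 0.8] gap 84.8 t 7.3
```

```bash
cat >> h.py <<'E'
C=np.array([.5163,.0625]); PSI=-11.1
def slot(i,z=.07,off=20):
    a=np.radians(PSI); Q=np.array([[np.cos(a),-np.sin(a)],[np.sin(a),np.cos(a)]])
    c=np.array([(-29.5,-52.5),(52.5,-29.5),(29.5,52.5),(-52.5,29.5)][i-1])
    u=np.array([(1,0),(0,1),(-1,0),(0,-1)][i-1])
    return [*(C+Q@(c+off*u)/1000),z], PSI+(90 if i%2 else 0)
E
python3 -c "
from h import *
for i in range(1,5): print(slot(i))
s,M,y=tool(); print(M.round(2).tolist())
go([.57,-.29,.25],-11)"
```

```text
([np.float64(0.4968703164494635), np.float64(0.012811093822403252), 0.07], 78.9)
([np.float64(0.5659889061775967), np.float64(0.04307031644946353), 0.07], -11.1)
([np.float64(0.5357296835505364), np.float64(0.11218890617759675), 0.07], 78.9)
([np.float64(0.46661109382240323), np.float64(0.08192968355053647), 0.07], -11.1)
[[0.98, -0.19, 0.0], [-0.19, -0.98, 0.0], [0.0, -0.0, -1.0]]
grasp pt [0.5155 0.0596 0.294 ] jaw -10.97 tilt [0.0004 0.0009] -> d [3.    8.321 1.093] yaw 0.005 q7 -0.52 F [1.  0.6 0.8] gap 84.8 t 7.3
```

>>> carry_out:
  motion:
    - [0.3,0.85,0.1,0.8,85]
    - [0.6,1.75,0.25,1.6,85]
    - [0.95,2.65,0.4,2.4,85]
    - [1.25,3.55,0.5,3.2,85]
    - [1.6,4.45,0.6,4,85]
    - [1.9,5.35,0.7,4.8,85]
    - [2.25,6.25,0.8,5.6,85]
    - [2.55,7.15,0.9,6.4,85]
    - [2.85,8.0,1.0,7.2,85]
    - [3.0,8.32,1.09,7.4,85]

```text
t: 8.12
position: [0.5697, -0.2954, 0.4047]
eef_rot: [2.774, -1.47, 0.002]
contact_force: [-0.2, -1.1, -0.2]
finger_gap: 0.995
```

>>> carry_out:
  motion:
    - [0,0,0,0.9,85]
    - [0,0,0,1.8,85]
    - [0,0,0,2.8,85]
    - [0,0,0,3.8,85]
    - [0,0,0,4.8,85]
    - [0,0,0,5.8,85]
    - [0,0,0,6.7,85]
    - [0,0,0,7.4,85]
    - [0,0,0,7.4,85]

```text
t: 8.87
position: [0.5708, -0.2887, 0.4052]
eef_rot: [-2.026, 2.4, 0.001]
contact_force: [0.2, -0.0, 0.7]
finger_gap: 0.998
```

```bash
python3 -c "
from h import *
go([.57,-.29,.25],-100)
d=snap('wrist','w3')"
```

```text
grasp pt [ 0.5709 -0.2885  0.2502] jaw -99.67 tilt [0.0005 0.001 ] -> d [0.04  0.015 0.005] yaw 0.055 q7 -1.38 F [ 0.2 -0.   0.7] gap 85.2 t 8.9
```

View pics/w3.png

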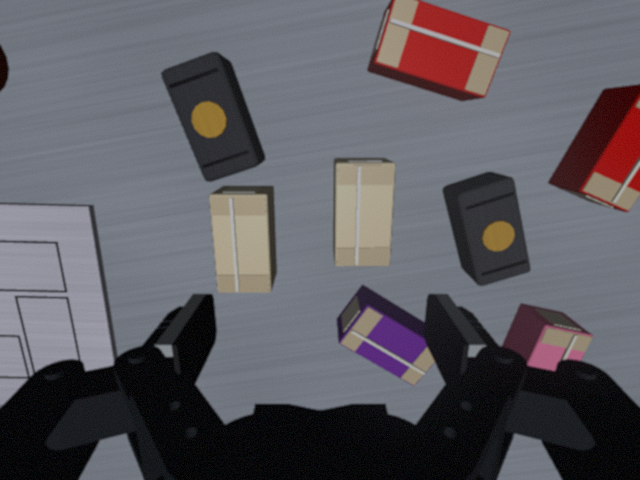

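The four wanted pieces are all in view: carton1 at (241,243), carton2 at (363,214), ballast plugs at (209,119) and (499,236). Red, purple and pink decoys lie round them.

```bash
cat >> h.py <<'E'
def carton(d,uv,box=75,thr=None):
    f=cv2.GaussianBlur(d["frame"],(3,3),0).astype(int); u,v=uv
    m=np.zeros(f.shape[:2],np.uint8); sl=np.s_[max(v-box,0):v+box,max(u-box,0):u+box]
    r=f[sl]; V=r[...,2]; warm=(V-r[...,0]>12)
    white=(r.min(2)>150)
    ref=np.median(f[v-4:v+5,u-8:u+9,2]); m[sl]=((warm&(V>(thr or .72*ref)))|white)
    m=cv2.morphologyEx(m,cv2.MORPH_CLOSE,np.ones((7,7))); m=cv2.morphologyEx(m,cv2.MORPH_OPEN,np.ones((5,5)))
    k,l,st,c=cv2.connectedComponentsWithStats(m); i=l[v,u]
    w=p2w(d,np.argwhere(l==i)[:,::-1],.05)[:,:2].astype(np.float32); return boxof(w)
def boxof(w):
    (c,(a,b),t)=cv2.minAreaRect(w)
    if a<b: t+=90
    return np.round(c,4),np.round(sorted((a,b)),4),round((t+90)%180-90,1)
def ballast(d,uv,box=20,sec=130):
    "plug centre on top, yaw from the whole dark top face"
    u,v=uv; f=d["frame"].astype(int)
    m=np.zeros(f.shape[:2],np.uint8); sl=np.s_[v-box:v+box,u-box:u+box]; m[sl]=(f[sl][...,2]-f[sl][...,0]>45)
    M=cv2.moments(m,True); pc=p2w(d,(M["m10"]/M["m00"],M["m01"]/M["m00"]),.0505)[0]
    h=90; sl=np.s_[max(v-h,0):v+h,max(u-h,0):u+h]
    m2=np.zeros_like(m); m2[sl]=(f[sl].sum(2)<sec); m2|=m
    m2=cv2.morphologyEx(m2,cv2.MORPH_CLOSE,np.ones((5,5)))
    k,l,st,c=cv2.connectedComponentsWithStats(m2); i=l[v,u]
    return pc.round(4),boxof(p2w(d,np.argwhere(l==i)[:,::-1],.05)[:,:2].astype(np.float32))
E
python3 -c "
from h import *
d=snap('wrist'); np.savez('w3.npz',**d)
for uv in ((245,243),(372,214)): print(carton(d,uv))
for uv in ((209,119),(499,236)):
  print(d['frame'][uv[1]-30,uv[0]],d['frame'][uv[1]-55,uv[0]+10])
  for s in (130,160,190): print(ballast(d,uv,sec=s))
# ballast long edge yaw from clicked top corners
for a,b in (((163,73),(208,179)),((446,188),(477,283))):
  w=p2w(d,[a,b],.05); print('edge',np.degrees(np.arctan2(*(w[0]-w[1])[1::-1])),np.linalg.norm(w[0]-w[1]))
"
```

```text
(array([ 0.547 , -0.2069]), array([0.0526, 0.0976]), -9.7)
(array([ 0.5554, -0.3259]), array([0.0529, 0.0976]), -9.5)
[51 47 47] [48 44 42]
(array([ 0.6632, -0.2059,  0.0505]), (array([ 0.6631, -0.2059]), array([0.0298, 0.0302]), -47.0))
(array([ 0.6632, -0.2059,  0.0505]), (array([ 0.663 , -0.2116]), array([0.0582, 0.0965]), 8.4))
(array([ 0.6632, -0.2059,  0.0505]), (array([ 0.663 , -0.2115]), array([0.0586, 0.0971]), 8.4))
[56 51 50] [56 52 52]
(array([ 0.5155, -0.4485,  0.0505]), (array([ 0.5152, -0.4487]), array([0.029 , 0.0299]), -0.7))
(array([ 0.5155, -0.4485,  0.0505]), (array([ 0.5226, -0.4388]), array([0.0612, 0.1065]), 9.1))
(array([ 0.5155, -0.4485,  0.0505]), (array([ 0.5225, -0.4388]), array([0.062 , 0.1077]), 9.2))
edge 8.990108719506802 0.09308845874853829
edge 13.491050048557439 0.10226592615206799
```

```bash
python3 -c "
from h import *
go([.5667,-.2104,.12],-99.7)"
```

```text
grasp pt [ 0.5706 -0.2893  0.2502] jaw -99.56 tilt [0.0004 0.0008] -> d [-1.926  0.423  3.256] yaw 0.023 q7 -1.38 F [ 0.4 -0.9  0.8] gap 84.9 t 9.0
```

>>> carry_out:
  motion:
    - [-0.7,0.15,0.6,0,85]
    - [-1.4,0.3,1.2,0,85]
    - [-1.93,0.42,2,0,85]
    - [-1.93,0.42,2.8,0,85]
    - [-1.93,0.42,3.26,0,85]
    - [-1.93,0.42,3.26,0,85]
    - [-1.93,0.42,3.26,0,85]

```text
t: 9.55
position: [0.5665, -0.212, 0.2742]
eef_rot: [2.024, -2.402, -0.003]
contact_force: [-0.5, -0.0, 0.3]
finger_gap: 0.997
```

```bash
python3 -c "
from h import *
go([.5667,-.2104,.026],-99.7)
d=snap('wrist'); cv2.imwrite('pics/w4.png',d['frame'])"
```

```text
grasp pt [ 0.5662 -0.2118  0.1192] jaw -99.75 tilt [-0.0014  0.0009] -> d [-0.035 -0.009  2.331] yaw -0.009 q7 -1.53 F [-0.5 -0.   0.3] gap 85.1 t 9.6
```

View pics/w4.png

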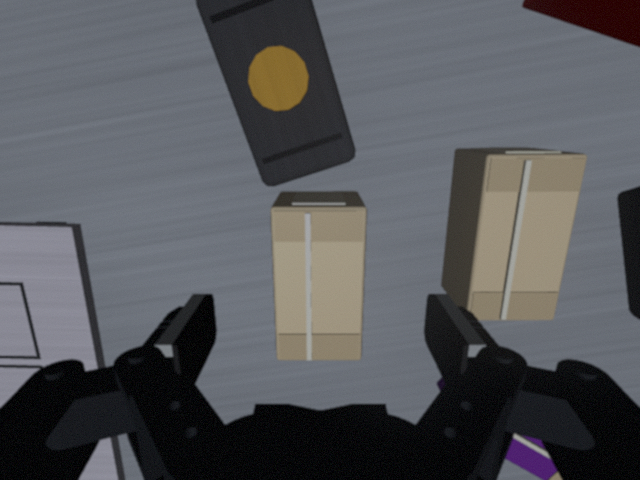

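Carton1 is centred between the jaws at (319,283), and carton2 is clear of the right finger.

>>> carry_out:
  motion:
    - [-0.03,0,0.8,0,82]
    - [-0.03,0,1.6,0,82]
    - [-0.03,0,2.1,0,82]
    - [-0.03,0,2.31,0,82]
    - [-0.03,0,2.31,0,82]
    - [-0.03,0,2.31,0,46]
    - [-0.03,0,2.31,0,46]
    - [-0.03,0,2.31,0,46]
    - [-0.03,0,2.31,0,46]
    - [-0.03,0,2.31,0,46]

```text
t: 10.43
position: [0.5678, -0.2116, 0.1848]
eef_rot: [-2.02, 2.402, -0.006]
contact_force: [0.1, -1.0, 7.9]
finger_gap: 0.625
```

>>> carry_out:
  motion:
    - [0,0,0,0,46]
    - [0,0,-0.1,0,46]
    - [0,0,-0.5,0,46]
    - [0,0,-1.2,0,46]
    - [0,0,-2.0,0,46]
    - [0,0,-2.8,0,46]
    - [0,0,-3,0,46]
    - [0,0,-3,0,46]

```text
t: 11.1
position: [0.5671, -0.2115, 0.3053]
eef_rot: [-2.02, 2.402, -0.008]
contact_force: [-0.7, 0.8, -2.4]
finger_gap: 0.626
```

```bash
python3 -c "
from h import *
go([.566,.0431,.15],-11.1)
"
```

```text
grasp pt [ 0.568  -0.2118  0.1503] jaw -99.87 tilt [ 0.0057 -0.002 ] -> d [-6.271e+00  1.142e+00 -5.000e-03] yaw -14.795 q7 -1.53 F [-0.7  0.8 -2.4] gap 53.5 t 11.1
```

>>> carry_out:
  motion:
    - [-0.7,0.15,0,-0.8,46]
    - [-1.5,0.3,0,-1.6,46]
    - [-2.3,0.45,0,-2.4,46]
    - [-3.1,0.6,0,-3.2,46]
    - [-3.9,0.75,0,-4.0,46]
    - [-4.7,0.9,0,-4.8,46]
    - [-5.4,1.0,0,-5.6,46]
    - [-6.0,1.1,0,-6.4,46]
    - [-6.27,1.14,0,-7.2,46]
    - [-6.27,1.14,0,-7.4,46]

```text
t: 11.93
position: [0.5634, 0.0474, 0.3003]
eef_rot: [-2.787, 1.45, 0.007]
contact_force: [1.2, 0.3, -3.6]
finger_gap: 0.622
```

>>> carry_out:
  motion:
    - [0,0,0,-0.9,46]
    - [0,0,0,-1.8,46]
    - [0,0,0,-2.8,46]
    - [0,0,0,-3.8,46]
    - [0,0,0,-4.8,46]
    - [0,0,0,-5.8,46]
    - [0,0,0,-6.7,46]
    - [0,0,0,-7.4,46]
    - [0,0,0,-7.4,46]
    - [0,0,0,-7.4,46]

```text
t: 12.77
position: [0.5642, 0.042, 0.3009]
eef_rot: [3.125, -0.31, -0.004]
contact_force: [0.3, -1.0, -2.9]
finger_gap: 0.627
```

```bash
python3 -c "
from h import *
go([.566,.0431,.0755],-11.1)
d=snap('wrist','w5')
"
```

```text
grasp pt [0.5638 0.0419 0.1459] jaw -11.32 tilt [-0.0027 -0.0007] -> d [ 0.053 -0.042  1.761] yaw -0.037 q7 -0.63 F [ 0.3 -1.  -2.9] gap 53.6 t 12.8
```

View pics/w5.png

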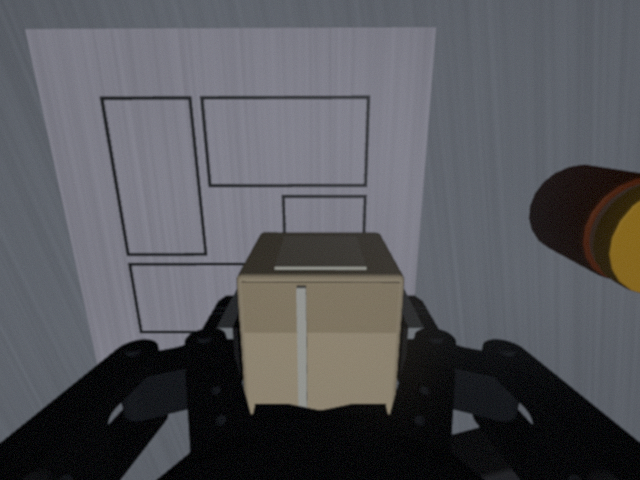

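```bash
python3 -c "
from h import *
d=snap('wrist'); s,M,y=tool(); g=s['position']+M[:,2]*.155
p=p2w(d,[(240,279),(401,279)],.166)
print(p, ((p-g)@M).round(4))
go([.566,.0431,.0755],-11.1)"
```

```text
[[0.54416829 0.0739078  0.166     ]
 [0.59393671 0.06402566 0.166     ]] [[-0.0257 -0.0268 -0.0195]
 [ 0.025  -0.0268 -0.0195]]
grasp pt [0.5641 0.0426 0.1465] jaw -11.24 tilt [-0.0014 -0.0005] -> d [ 0.045 -0.023  1.776] yaw -0.024 q7 -0.63 F [-0.3  0.3 -3.2] gap 53.4 t 12.9
```

>>> carry_out:
  motion:
    - [0.05,-0.02,0.6,0,46]
    - [0.05,-0.02,1.1,0,46]
    - [0.05,-0.02,1.5,0,46]
    - [0.05,-0.02,1.7,0,46]
    - [0.05,-0.02,1.72,0,46]
    - [0.05,-0.02,1.72,0,46]

```text
t: 13.37
position: [0.5668, 0.0441, 0.2334]
eef_rot: [3.127, -0.303, -0.001]
contact_force: [-0.0, 1.0, -2.7]
finger_gap: 0.629
```

```bash
python3 -c "
from h import *
go([.566,.0431,.0755],-11.1)"
```

```text
grasp pt [0.5667 0.0441 0.0784] jaw -11.09 tilt [-0.0004 -0.0001] -> d [-0.014  0.027  0.073] yaw 0.002 q7 -0.69 F [-0.   1.  -2.7] gap 53.8 t 13.4
```

>>> carry_out:
  motion:
    - [-0.01,0.03,0.04,0,46]
    - [-0.01,0.03,0.08,0,46]
    - [-0.01,0.03,0.08,0,46]

```text
t: 13.62
position: [0.5662, 0.0428, 0.2309]
eef_rot: [3.127, -0.303, 0.002]
contact_force: [-0.5, 1.3, -2.9]
finger_gap: 0.625
```

>>> carry_out:
  motion:
    - [0,0,0,0,62]
    - [0,0,0,0,74]
    - [0,0,0,0,74]
    - [0,0,-0.3,0,74]
    - [0,0,-1.0,0,74]
    - [0,0,-1.8,0,74]
    - [0,0,-2.6,0,74]
    - [0,0,-3.4,0,74]
    - [0,0,-4.0,0,85]
    - [0,0,-4.0,0,85]

```text
t: 14.45
position: [0.5673, 0.044, 0.3973]
eef_rot: [-3.125, 0.302, -0.018]
contact_force: [1.3, -0.0, -0.0]
finger_gap: 1.0
```

```bash
python3 -c "
from h import *
go([.57,-.29,.25],-99.5)
d=snap('wrist','w6'); np.savez('w6.npz',**d)"
```

```text
grasp pt [0.5691 0.0441 0.2423] jaw -11.05 tilt [0.0118 0.0007] -> d [ 1.624  8.194 -0.199] yaw 14.742 q7 -0.56 F [ 1.3 -0.  -0. ] gap 85.4 t 14.4
```

View pics/w6.png

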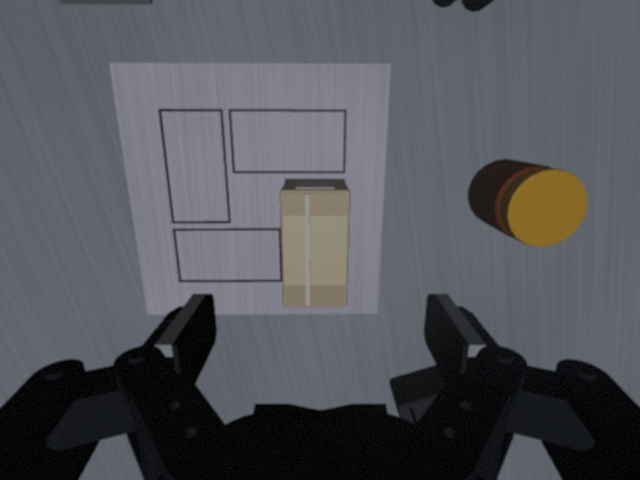

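Carton1 stands inside place 2's outline. I measure its offset, and the tray again.

```bash
sed -i 's/def carton(d,uv,box=75,thr=None)/def carton(d,uv,box=75,thr=None,z=.05)/; s/argwhere(l==i)\[:,::-1\],.05)\[:,:2\].astype(np.float32); return/argwhere(l==i)[:,::-1],z)[:,:2].astype(np.float32); return/' h.py
python3 -c "
from h import *
d=snap('wrist'); print(carton(d,(325,245),z=.095), slot(2,off=0))
q=[(110,62),(391,64),(380,315),(148,315)]
dd=np.load('w6.npz'); c=p2w(dd,q,.045); print(c.round(4),c.mean(0))
print(carton(dict(dd),(325,245),z=.095))
go([.57,-.29,.25],-99.5)"
```

```text
(array([0.5619, 0.0228]), array([0.0525, 0.0981]), 78.8) ([np.float64(0.5621384668470786), np.float64(0.02344446316961863), 0.07], -11.1)
[[ 0.4269  0.1973  0.045 ]
 [ 0.6517  0.1523  0.045 ]
 [ 0.6094 -0.0748  0.045 ]
 [ 0.3823 -0.0289  0.045 ]] [0.51755044 0.06147313 0.045     ]
(array([0.5619, 0.0228]), array([0.0525, 0.0974]), 78.9)
grasp pt [0.5665 0.0431 0.2372] jaw -11.06 tilt [ 0.0033 -0.0003] -> d [ 1.684  8.156 -0.317] yaw 14.74 q7 -0.56 F [ 0.2 -0.  -1.1] gap 85.1 t 14.6
```

```bash
python3 -c "
from h import *
go([.5357,-.3226,.20],-99.5)"
```

```text
grasp pt [0.5665 0.0431 0.2372] jaw -11.06 tilt [ 0.0033 -0.0003] -> d [0.994 9.12  0.931] yaw 14.74 q7 -0.56 F [ 0.2 -0.  -1.1] gap 85.1 t 14.6
```

>>> carry_out:
  motion:
    - [0.1,0.95,0,0.8,85]
    - [0.2,1.9,0,1.6,85]
    - [0.3,2.85,0,2.4,85]
    - [0.4,3.8,0,3.2,85]
    - [0.5,4.75,0,4,85]
    - [0.6,5.7,0,4.8,85]
    - [0.7,6.65,0,5.6,85]
    - [0.8,7.6,0.1,6.4,85]
    - [0.9,8.5,0.3,7.2,85]
    - [0.99,9.12,0.5,7.4,85]

```text
t: 15.38
position: [0.5333, -0.3267, 0.3689]
eef_rot: [2.774, -1.469, -0.003]
contact_force: [0.6, -0.8, 0.8]
finger_gap: 0.993
```

>>> carry_out:
  motion:
    - [0,0,0.2,0.9,85]
    - [0,0,0.43,1.8,85]
    - [0,0,0.43,2.8,85]
    - [0,0,0.43,3.8,85]
    - [0,0,0.43,4.8,85]
    - [0,0,0.43,5.8,85]
    - [0,0,0.43,6.7,85]
    - [0,0,0.43,7.34,85]
    - [0,0,0.43,7.34,85]
    - [0,0,0.43,7.34,85]

```text
t: 16.22
position: [0.535, -0.322, 0.352]
eef_rot: [2.034, -2.394, -0.003]
contact_force: [-0.1, -0.1, -0.9]
finger_gap: 0.993
```

```bash
python3 -c "
from h import *
d=snap('wrist','w7'); p=w2p(d,[[.5554,-.3259,.05]])[0]; print(p)
r=carton(d,(int(p[0])+12,int(p[1])),box=100); print(r); c,_,y=r; a=np.radians(y)
t=[*(c-.02*np.array([np.cos(a),np.sin(a)])),.026]; print(t); go(t,y-90)"
```

```text
[321.90057156 194.73875416]
(array([ 0.5553, -0.3261]), array([0.0529, 0.0982]), -9.4)
[np.float64(0.5355685567678606), np.float64(-0.32283348075516755), 0.026]
grasp pt [ 0.5348 -0.322   0.1973] jaw -99.32 tilt [-0.0013  0.0011] -> d [ 0.021 -0.028  4.282] yaw 0.013 q7 -1.32 F [ 0.   0.1 -0. ] gap 85.0 t 16.3
```

>>> carry_out:
  motion:
    - [0.02,-0.03,0.9,0,82]
    - [0.02,-0.03,1.8,0,82]
    - [0.02,-0.03,2.7,0,82]
    - [0.02,-0.03,3.5,0,82]
    - [0.02,-0.03,4.0,0,82]
    - [0.02,-0.03,4.2,0,82]
    - [0.02,-0.03,4.2,0,82]
    - [0.02,-0.03,4.2,0,46]
    - [0.02,-0.03,4.2,0,46]
    - [0.02,-0.03,4.2,0,46]

```text
t: 17.1
position: [0.537, -0.324, 0.1875]
eef_rot: [-2.029, 2.396, -0.006]
contact_force: [-0.3, -0.0, -3.0]
finger_gap: 0.621
```

>>> carry_out:
  motion:
    - [0,0,0,0,46]
    - [0,0,0,0,46]
    - [0,0,0,0,46]

```text
t: 17.35
position: [0.5369, -0.324, 0.1873]
eef_rot: [-2.029, 2.396, -0.006]
contact_force: [-0.1, 0.8, 7.5]
finger_gap: 0.627
```

>>> carry_out:
  motion:
    - [0,0,-0.1,0,46]
    - [0,0,-0.5,0,46]
    - [0,0,-1.2,0,46]
    - [0,0,-2.0,0,46]
    - [0,0,-2.8,0,46]
    - [0,0,-3.2,0,46]
    - [0,0,-3.2,0,46]

```text
t: 17.93
position: [0.5369, -0.3242, 0.3177]
eef_rot: [-2.028, 2.396, -0.012]
contact_force: [0.7, 0.0, -2.5]
finger_gap: 0.628
```

```bash
python3 -c "
from h import *
go([*slot(4)[0][:2],.15],-11.1)
"
```

```text
grasp pt [ 0.538  -0.3248  0.1627] jaw -99.51 tilt [ 0.0071 -0.0041] -> d [-9.736  3.441  0.263] yaw -14.735 q7 -1.33 F [ 0.7  0.  -2.5] gap 53.7 t 17.9
```

>>> carry_out:
  motion:
    - [-0.9,0.32,0,-0.8,46]
    - [-1.8,0.64,0,-1.6,46]
    - [-2.7,0.95,0,-2.4,46]
    - [-3.6,1.27,0,-3.2,46]
    - [-4.5,1.59,0,-4.0,46]
    - [-5.4,1.91,0,-4.8,46]
    - [-6.3,2.23,0,-5.6,46]
    - [-7.2,2.54,0,-6.4,46]
    - [-8.1,2.86,0,-7.2,46]
    - [-9.0,3.18,0,-7.4,46]

```text
t: 18.77
position: [0.4683, 0.0536, 0.3117]
eef_rot: [2.786, -1.448, -0.004]
contact_force: [0.8, 0.7, -3.4]
finger_gap: 0.622
```

>>> carry_out:
  motion:
    - [0,0,0,-0.9,46]
    - [0,0,0,-1.8,46]
    - [0,0,0,-2.8,46]
    - [0,0,0,-3.8,46]
    - [0,0,0,-4.8,46]
    - [0,0,0,-5.8,46]
    - [0,0,0,-6.7,46]
    - [0,0,0,-7.34,46]
    - [0,0,0,-7.34,46]
    - [0,0,0,-7.34,46]

```text
t: 19.6
position: [0.4693, 0.052, 0.312]
eef_rot: [3.126, -0.306, -0.004]
contact_force: [-0.5, -0.2, -3.6]
finger_gap: 0.625
```

```bash
python3 -c "
from h import *
go([*slot(4)[0][:2],.0783],-11.1)
"
```

```text
grasp pt [0.4689 0.0519 0.157 ] jaw -11.17 tilt [-0.0025 -0.0001] -> d [-0.197 -0.725  1.966] yaw -0.012 q7 -0.63 F [-0.5 -0.2 -3.6] gap 53.4 t 19.6
```

>>> carry_out:
  motion:
    - [-0.2,-0.73,0,0,46]
    - [-0.2,-0.73,0.5,0,46]
    - [-0.2,-0.73,1.0,0,46]
    - [-0.2,-0.73,1.5,0,46]
    - [-0.2,-0.73,1.8,0,46]
    - [-0.2,-0.73,1.9,0,46]
    - [-0.2,-0.73,1.9,0,46]

```text
t: 20.18
position: [0.4672, 0.0824, 0.2359]
eef_rot: [3.126, -0.304, -0.005]
contact_force: [0.1, 0.3, -2.7]
finger_gap: 0.624
```

```bash
python3 -c "
from h import *
go([*slot(4)[0][:2],.0783],-11.1)
"
```

```text
grasp pt [0.4667 0.0824 0.0809] jaw -11.1 tilt [-0.0029 -0.0004] -> d [-0.     0.011  0.066] yaw 0.0 q7 -0.81 F [ 0.1  0.3 -2.7] gap 53.3 t 20.2
```

>>> carry_out:
  motion:
    - [0,0.01,0.04,0,46]
    - [0,0.01,0.07,0,46]
    - [0,0.01,0.07,0,46]

```text
t: 20.43
position: [0.4679, 0.0821, 0.2349]
eef_rot: [-3.127, 0.304, -0.002]
contact_force: [-0.3, -0.6, -2.3]
finger_gap: 0.625
```

>>> carry_out:
  motion:
    - [0,0,0,0,62]
    - [0,0,0,0,74]
    - [0,0,0,0,74]
    - [0,0,-0.3,0,74]
    - [0,0,-1.0,0,74]
    - [0,0,-1.8,0,74]
    - [0,0,-2.6,0,74]
    - [0,0,-3.4,0,74]
    - [0,0,-4.0,0,85]
    - [0,0,-4.0,0,85]

```text
t: 21.27
position: [0.4689, 0.0832, 0.3998]
eef_rot: [-3.125, 0.303, -0.017]
contact_force: [-0.2, 0.1, -0.4]
finger_gap: 0.995
```

```bash
python3 -c "
from h import *
d=snap('wrist','w8'); a=slot(4,off=0); p=w2p(d,[[*a[0][:2],.095]])[0].astype(int); print(p,carton(d,p+[10,0],z=.095,box=95), a)
a=slot(2,off=0);p=w2p(d,[[*a[0][:2],.095]])[0].astype(int); print(p,carton(d,p+[10,0],z=.095,box=95), a)
go([.66,-.209,.20],-82)"
```

```text
[313 200] (array([0.4713, 0.1008]), array([0.0523, 0.0977]), 78.9) ([np.float64(0.4704615331529214), np.float64(0.10155553683038138), 0.07], -11.1)
[441 270] (array([0.5614, 0.0231]), array([0.0524, 0.0986]), 78.7) ([np.float64(0.5621384668470786), np.float64(0.02344446316961863), 0.07], -11.1)
grasp pt [0.4694 0.0827 0.2423] jaw -11.09 tilt [0.0071 0.0001] -> d [6.071 6.241 1.091] yaw 11.819 q7 -0.61 F [ 0.5 -0.1 -0.3] gap 85.1 t 21.3
```

>>> carry_out:
  motion:
    - [0.6,0.65,0,0.8,85]
    - [1.2,1.3,0,1.6,85]
    - [1.8,2,0,2.4,85]
    - [2.4,2.7,0,3.2,85]
    - [3.0,3.4,0,4,85]
    - [3.6,4.1,0,4.8,85]
    - [4.2,4.8,0,5.6,85]
    - [4.8,5.5,0,6.4,85]
    - [5.4,6.1,0.3,7.2,85]
    - [5.67,6.33,0.5,7.4,85]

```text
t: 22.15
position: [0.6423, -0.2152, 0.3719]
eef_rot: [2.772, -1.473, -0.0]
contact_force: [-0.4, -1.1, -1.3]
finger_gap: 0.991
```

>>> carry_out:
  motion:
    - [0,0,0.2,0.9,85]
    - [0,0,0.5,1.8,85]
    - [0,0,0.5,2.8,85]
    - [0,0,0.5,3.8,85]
    - [0,0,0.5,4.3,85]
    - [0,0,0.5,4.3,85]
    - [0,0,0.5,4.3,85]

```text
t: 22.73
position: [0.6414, -0.2092, 0.3531]
eef_rot: [2.386, -2.042, -0.003]
contact_force: [0.5, 0.1, 0.9]
finger_gap: 0.996
```

```bash
python3 -c "
from h import *
go([.6432,-.209,.028],-81.4)
d=snap('wrist','w9'); p=w2p(d,[[.6632,-.2059,.0505]])[0].astype(int); print(p,[ballast(d,p,box=40,sec=s) for s in (100,130,160)])"
```

```text
grasp pt [ 0.6411 -0.2091  0.1981] jaw -81.11 tilt [-0.002   0.0005] -> d [ 0.01  -0.059  4.254] yaw 0.048 q7 -1.27 F [0.5 0.1 0.9] gap 85.0 t 22.7
[321 193] [(array([ 0.6626, -0.2068,  0.0505]), (array([ 0.6625, -0.2072]), array([0.0291, 0.0296]), 8.2)), (array([ 0.6626, -0.2068,  0.0505]), (array([ 0.6625, -0.2072]), array([0.0291, 0.0296]), 8.2)), (array([ 0.6626, -0.2068,  0.0505]), (array([ 0.6641, -0.2065]), array([0.0514, 0.0961]), 8.4))]
```

View pics/w9.png

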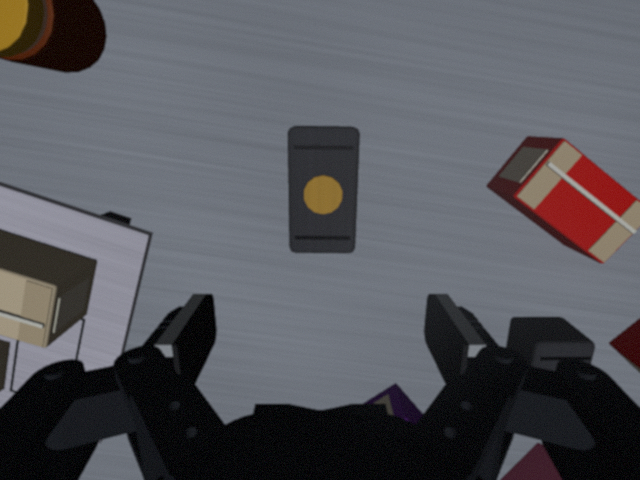

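Ballast1 is alone, centred at (323,190), and its plug and outline agree to 1.5 mm. I grip it 20 mm towards its near end.

>>> carry_out:
  motion:
    - [0.02,-0.06,0.9,0.08,82]
    - [0.02,-0.06,1.8,0.08,82]
    - [0.02,-0.06,2.7,0.08,82]
    - [0.02,-0.06,3.5,0.08,82]
    - [0.02,-0.06,4.0,0.08,82]
    - [0.02,-0.06,4.2,0.08,82]
    - [0.02,-0.06,4.2,0.08,82]
    - [0.02,-0.06,4.2,0.08,46]
    - [0.02,-0.06,4.2,0.08,46]
    - [0.02,-0.06,4.2,0.08,46]

```text
t: 23.62
position: [0.6452, -0.2103, 0.189]
eef_rot: [-2.374, 2.054, -0.006]
contact_force: [-0.4, 1.1, -2.5]
finger_gap: 0.62
```

>>> carry_out:
  motion:
    - [0,0,0,0,46]
    - [0,0,0,0,46]
    - [0,0,0,0,46]

```text
t: 23.87
position: [0.6451, -0.2103, 0.1888]
eef_rot: [-2.374, 2.054, -0.006]
contact_force: [0.8, -0.4, 6.6]
finger_gap: 0.621
```

>>> carry_out:
  motion:
    - [0,0,-0.1,0,46]
    - [0,0,-0.5,0,46]
    - [0,0,-1.2,0,46]
    - [0,0,-2.0,0,46]
    - [0,0,-2.8,0,46]
    - [0,0,-3.5,0,46]
    - [0,0,-3.6,0,46]
    - [0,0,-3.6,0,46]

```text
t: 24.53
position: [0.6443, -0.2103, 0.3323]
eef_rot: [-2.375, 2.055, -0.005]
contact_force: [0.3, -0.5, -3.7]
finger_gap: 0.622
```

```bash
python3 -c "
from h import *
go([*slot(3)[0][:2],.165],-101.1)
"
```

```text
grasp pt [ 0.6448 -0.2105  0.1773] jaw -81.74 tilt [ 0.0035 -0.0013] -> d [-8.376  1.541  0.287] yaw 3.226 q7 -1.29 F [ 0.3 -0.5 -3.7] gap 53.2 t 24.5
```

>>> carry_out:
  motion:
    - [-0.85,0.15,0,0.4,46]
    - [-1.7,0.31,0,0.8,46]
    - [-2.6,0.47,0,1.2,46]
    - [-3.5,0.64,0,1.6,46]
    - [-4.4,0.8,0,2.0,46]
    - [-5.3,0.97,0,2.4,46]
    - [-6.2,1.14,0,2.8,46]
    - [-7.1,1.3,0,3.2,46]
    - [-7.9,1.45,0,3.22,46]
    - [-8.38,1.54,0,3.22,46]

```text
t: 25.37
position: [0.5322, 0.1165, 0.3278]
eef_rot: [2.0, -2.417, -0.007]
contact_force: [0.2, 1.2, -3.1]
finger_gap: 0.622
```

>>> carry_out:
  motion:
    - [0,0,0,0,46]
    - [0,0,0,0,46]

```text
t: 25.53
position: [0.5336, 0.1138, 0.328]
eef_rot: [1.999, -2.418, -0.003]
contact_force: [-0.3, 0.3, -3.6]
finger_gap: 0.624
```

```bash
python3 -c "
from h import *
go([*slot(3,off=19)[0][:2],.0798],-101.1)
d=snap('wrist','w10')"
```

```text
grasp pt [0.5329 0.1136 0.173 ] jaw -100.86 tilt [-0.0045 -0.001 ] -> d [ 0.017 -0.111  2.331] yaw 0.041 q7 -2.16 F [-0.3  0.3 -3.6] gap 53.3 t 25.5
```

>>> carry_out:
  motion:
    - [0.02,-0.11,0.5,0.04,46]
    - [0.02,-0.11,1.0,0.04,46]
    - [0.02,-0.11,1.5,0.04,46]
    - [0.02,-0.11,1.9,0.04,46]
    - [0.02,-0.11,2.15,0.04,46]
    - [0.02,-0.11,2.26,0.04,46]
    - [0.02,-0.11,2.26,0.04,46]

```text
t: 26.17
position: [0.5391, 0.1099, 0.2386]
eef_rot: [1.988, -2.429, -0.001]
contact_force: [0.2, -0.3, -3.4]
finger_gap: 0.624
```

```bash
python3 -c "
from h import *
go([*slot(3,off=19)[0][:2],.0798],-101.1)
"
```

```text
grasp pt [0.5387 0.1097 0.0836] jaw -101.39 tilt [-0.0025 -0.001 ] -> d [-0.046  0.059  0.094] yaw -0.049 q7 -2.2 F [ 0.2 -0.3 -3.4] gap 53.3 t 26.2
```

>>> carry_out:
  motion:
    - [-0.05,0.06,0,-0.05,46]
    - [-0.05,0.06,0.04,-0.05,46]
    - [-0.05,0.06,0.08,-0.05,46]
    - [-0.05,0.06,0.09,-0.05,46]
    - [-0.05,0.06,0.09,-0.05,46]

```text
t: 26.58
position: [0.5373, 0.1134, 0.2367]
eef_rot: [-1.998, 2.424, -0.001]
contact_force: [0.1, 0.6, -4.0]
finger_gap: 0.624
```

```bash
python3 -c "
from h import *
go([*slot(3,off=19)[0][:2],.0798],-101.1)
"
```

```text
grasp pt [0.5374 0.1134 0.0817] jaw -101.0 tilt [0.0008 0.    ] -> d [0.038 0.011 0.047] yaw 0.017 q7 -2.2 F [ 0.1  0.6 -4. ] gap 53.2 t 26.6
```

>>> carry_out:
  motion:
    - [0.02,0.01,0.03,0,46]
    - [0.02,0.01,0.05,0,46]
    - [0.02,0.01,0.05,0,62]
    - [0.02,0.01,0.05,0,74]
    - [0.02,0.01,0.05,0,74]
    - [0.02,0.01,-0.3,0,74]
    - [0.02,0.01,-1.0,0,74]
    - [0.02,0.01,-1.8,0,74]
    - [0.02,0.01,-2.6,0,74]
    - [0.02,0.01,-3.4,0,74]

```text
t: 27.42
position: [0.5366, 0.1127, 0.3742]
eef_rot: [-1.998, 2.424, -0.0]
contact_force: [0.4, -0.3, 0.1]
finger_gap: 0.867
```

>>> carry_out:
  motion:
    - [0,0,-0.6,0,85]
    - [0,0,-0.6,0,85]
    - [0,0,-0.6,0,85]

```text
t: 27.67
position: [0.5369, 0.1129, 0.3982]
eef_rot: [-1.996, 2.421, -0.003]
contact_force: [-0.3, 0.1, -0.4]
finger_gap: 0.994
```

```bash
python3 -c "
from h import *
d=snap('wrist','w11'); a=slot(3,off=0); p=w2p(d,[[*a[0][:2],.0955]])[0].astype(int); f=d['frame'].astype(int); u,v=p
m=np.zeros(f.shape[:2],np.uint8); sl=np.s_[v-40:v+40,u-40:u+40]; m[sl]=f[sl][...,2]-f[sl][...,0]>45
M=cv2.moments(m,True); print(p,M['m00'],p2w(d,(M['m10']/M['m00'],M['m01']/M['m00']),.0955),a)
go([.5155+.02,-.4485+.003,.20],-81)"
```

```text
[322 199] 1145.0 [[0.55327484 0.10990859 0.0955    ]] ([np.float64(0.5553555368303813), np.float64(0.1083384668470786), 0.07], 78.9)
grasp pt [0.5366 0.1126 0.2415] jaw -101.0 tilt [ 0.0008 -0.0001] -> d [13.703 -2.635  1.04 ] yaw -3.334 q7 -2.13 F [ 0.6  0.2 -0.5] gap 84.9 t 27.7
```

View pics/w11.png

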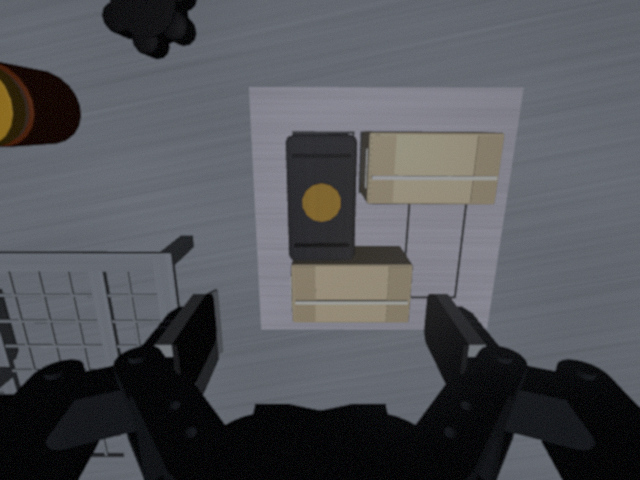

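Ballast1 lies in place 3, 2.6 mm from ideal and inside its outline. Place 1 is still free. On to ballast2.

>>> carry_out:
  motion:
    - [0.9,-0.17,0,-0.3,85]
    - [1.85,-0.35,0,-0.6,85]
    - [2.8,-0.54,0,-0.9,85]
    - [3.75,-0.72,0,-1.2,85]
    - [4.7,-0.9,0,-1.2,85]
    - [5.65,-1.09,0,-1.2,85]
    - [6.6,-1.27,0,-1.2,85]
    - [7.55,-1.45,0,-1.2,85]
    - [8.5,-1.63,0,-1.2,85]
    - [8.9,-1.7,0,-1.2,85]

```text
t: 28.55
position: [0.5338, -0.2559, 0.3942]
eef_rot: [2.135, -2.299, -0.002]
contact_force: [-0.7, 0.4, -0.9]
finger_gap: 0.993
```

```bash
python3 -c "
from h import *
go([.5155+.02,-.4485+.003,.20],-81)"
```

```text
grasp pt [ 0.5332 -0.2563  0.2392] jaw -94.23 tilt [-0.0037 -0.0021] -> d [ 4.712 -0.409  0.99 ] yaw -2.204 q7 -1.31 F [-0.7  0.4 -0.9] gap 84.8 t 28.6
```

>>> carry_out:
  motion:
    - [0.9,-0.08,0.2,-0.6,85]
    - [1.85,-0.16,0.4,-1.2,85]
    - [2.8,-0.24,0.6,-1.8,85]
    - [3.7,-0.32,0.8,-2.2,85]
    - [4.5,-0.4,0.99,-2.2,85]
    - [4.71,-0.41,0.99,-2.2,85]
    - [4.71,-0.41,0.99,-2.2,85]
    - [4.71,-0.41,0.99,-2.2,85]

```text
t: 29.22
position: [0.5393, -0.4382, 0.355]
eef_rot: [-2.395, 2.032, 0.005]
contact_force: [0.5, 0.3, 0.2]
finger_gap: 0.999
```

```bash
python3 -c "
from h import *
d=snap('wrist','w12'); p=w2p(d,[[.5155,-.4485,.0505]])[0].astype(int); print(p,[ballast(d,p,box=40,sec=s) for s in (145,160,180)])
go([.5355,-.4455,.028],-81)"
```

```text
[329 250] [(array([ 0.5155, -0.4477,  0.0505]), (array([ 0.5091, -0.4484]), array([0.0502, 0.0764]), 9.3)), (array([ 0.5155, -0.4477,  0.0505]), (array([ 0.5208, -0.4466]), array([0.0508, 0.1019]), 9.0)), (array([ 0.5155, -0.4477,  0.0505]), (array([ 0.5208, -0.4466]), array([0.0513, 0.1018]), 9.3))]
grasp pt [ 0.5398 -0.4366  0.2008] jaw -80.49 tilt [-0.0008  0.0025] -> d [0.213 0.142 4.32 ] yaw 0.085 q7 -0.83 F [0.4 1.  0.9] gap 85.1 t 29.3
```

View pics/w12.png

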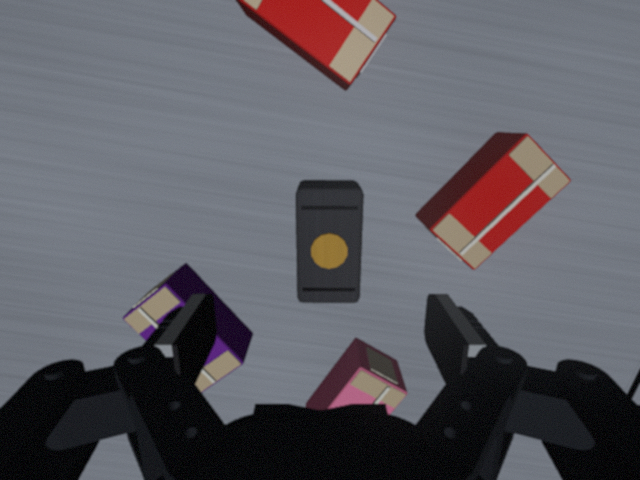

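Ballast2 is at (329,250). The decoys are near, so I check finger clearance to the red corner (417,215) and the purple corner (252,335).

```bash
python3 -c "
from h import *
d=snap('wrist'); a=np.radians(9.2); g=np.array([.5352,-.4448]); j=np.radians(-80.8); x=np.array([np.cos(j),np.sin(j)]); y=np.array([np.sin(j),-np.cos(j)])
for uv in ((417,215),(475,268),(252,335),(186,265)):
  for z in (0,.05): w=p2w(d,uv,z)[0,:2]-g; print(uv,z,(w@x).round(3),(w@y).round(3))
go([*g,.028],-80.8)"
```

```text
(417, 215) 0 0.082 0.001
(417, 215) 0.05 0.068 -0.011
(475, 268) 0 0.142 0.054
(475, 268) 0.05 0.119 0.034
(252, 335) 0 -0.078 0.13
(252, 335) 0.05 -0.067 0.098
(186, 265) 0 -0.139 0.053
(186, 265) 0.05 -0.119 0.033
grasp pt [ 0.5403 -0.4362  0.2014] jaw -80.43 tilt [-0.      0.0019] -> d [0.2   0.163 4.335] yaw 0.062 q7 -0.83 F [ 0.8 -0.  -0.4] gap 85.2 t 29.3
```

>>> carry_out:
  motion:
    - [0.2,0.16,0.9,0.06,74]
    - [0.2,0.16,1.8,0.06,74]
    - [0.2,0.16,2.7,0.06,74]
    - [0.2,0.16,3.3,0.06,74]
    - [0.2,0.16,3.3,0.06,74]

```text
t: 29.73
position: [0.5334, -0.444, 0.2191]
eef_rot: [-2.393, 2.035, 0.018]
contact_force: [-0.9, 0.5, -0.2]
finger_gap: 0.865
```

```bash
python3 -c "
from h import *
go([.5352,-.4448,.030],-80.8)"
```

```text
grasp pt [ 0.5321 -0.4429  0.0642] jaw -80.78 tilt [-0.0082  0.0075] -> d [ 0.068 -0.074  0.853] yaw 0.004 q7 -0.84 F [-0.9  0.5 -0.2] gap 73.9 t 29.7
```

>>> carry_out:
  motion:
    - [0.06,-0.06,0,0,74]
    - [0.06,-0.06,0.5,0,74]
    - [0.06,-0.06,0.85,0,74]
    - [0.06,-0.06,0.85,0,74]
    - [0.06,-0.06,0.85,0,46]
    - [0.06,-0.06,0.85,0,46]
    - [0.06,-0.06,0.85,0,46]
    - [0.06,-0.06,0.85,0,46]
    - [0.06,-0.06,0.85,0,46]
    - [0.06,-0.06,0.85,0,46]

```text
t: 30.57
position: [0.5381, -0.4497, 0.1927]
eef_rot: [-2.389, 2.039, -0.004]
contact_force: [1.2, 1.2, 7.3]
finger_gap: 0.627
```

```bash
python3 -c "
from h import *
go([.5352,-.4448,.030],-80.8)"
```

```text
grasp pt [ 0.5385 -0.4499  0.0377] jaw -80.95 tilt [ 0.0027 -0.0009] -> d [-0.138  0.062  0.191] yaw -0.025 q7 -0.84 F [1.2 1.2 7.3] gap 53.5 t 30.6
```

>>> carry_out:
  motion:
    - [0,0,-0.1,0,46]
    - [0,0,-0.5,0,46]
    - [0,0,-1.2,0,46]
    - [0,0,-2.0,0,46]
    - [0,0,-2.8,0,46]
    - [0,0,-3.5,0,46]
    - [0,0,-3.6,0,46]
    - [0,0,-3.6,0,46]

```text
t: 31.23
position: [0.5371, -0.4503, 0.3366]
eef_rot: [2.389, -2.04, 0.006]
contact_force: [0.7, 0.4, -4.1]
finger_gap: 0.624
```

```bash
python3 -c "
from h import *
go([*slot(1)[0][:2],.165],-101.1)"
```

```text
grasp pt [ 0.5375 -0.4508  0.1816] jaw -80.99 tilt [ 0.0029 -0.003 ] -> d [-11.607  -0.811   0.379] yaw 3.352 q7 -0.82 F [ 0.7  0.4 -4.1] gap 53.3 t 31.2
```

>>> carry_out:
  motion:
    - [-0.9,-0.06,0,0.3,46]
    - [-1.8,-0.12,0,0.6,46]
    - [-2.8,-0.19,0,0.9,46]
    - [-3.8,-0.26,0,1.2,46]
    - [-4.8,-0.33,0,1.5,46]
    - [-5.8,-0.4,0,1.8,46]
    - [-6.8,-0.47,0,2.1,46]
    - [-7.8,-0.54,0,2.4,46]
    - [-8.3,-0.58,0,2.6,46]
    - [-8.3,-0.58,0,2.6,46]

```text
t: 32.07
position: [0.5066, -0.1121, 0.3323]
eef_rot: [2.1, -2.335, -0.01]
contact_force: [-0.1, 0.3, -3.9]
finger_gap: 0.622
```

```bash
python3 -c "
from h import *
d=snap('wrist'); s,M,y=tool(); g=s['position']+M[:,2]*.155; z=s['position'][2]-.1422
f=d['frame'].astype(int); m=np.zeros(f.shape[:2],np.uint8); m[200:440,240:400]=(f[...,2]-f[...,0]>45)[200:440,240:400]
k,l,st,c=cv2.connectedComponentsWithStats(m); print(st[1:].tolist(),c[1:].round(1).tolist())
i=1+st[1:,4].argmax(); print('plug in tool',((p2w(d,c[i],z)-g)@M).round(4)); cv2.imwrite('pics/w13.png',d['frame'])
go([*slot(1,off=22)[0][:2],.165],-101.1)"
```

```text
[[318, 358, 1, 1, 1], [321, 358, 1, 1, 1], [279, 359, 81, 52, 3212]] [[318.0, 358.0], [321.0, 358.0], [318.6, 386.0]]
plug in tool [[-0.0042  0.0207 -0.0127]]
grasp pt [ 0.5062 -0.115   0.1774] jaw -96.22 tilt [-0.0045  0.0013] -> d [-3.147  0.526  0.316] yaw 0.814 q7 -1.59 F [ 0.4 -0.7 -2.7] gap 53.0 t 32.1
```

>>> carry_out:
  motion:
    - [-0.8,0.13,0,0.3,46]
    - [-1.6,0.26,0,0.6,46]
    - [-2.4,0.4,0,0.8,46]
    - [-3.0,0.5,0,0.8,46]
    - [-3.13,0.53,0,0.8,46]
    - [-3.13,0.53,0,0.8,46]
    - [-3.13,0.53,0,0.8,46]
    - [-3.13,0.53,0,0.8,46]

```text
t: 32.78
position: [0.5011, 0.0063, 0.3339]
eef_rot: [1.985, -2.432, 0.0]
contact_force: [0.5, -0.7, -3.2]
finger_gap: 0.621
```

```bash
python3 -c "
from h import *
d=snap('wrist','w14'); s,M,y=tool(); g=s['position']+M[:,2]*.155; z=s['position'][2]-.1422
f=d['frame'].astype(int); m=np.zeros(f.shape[:2],np.uint8); m[200:440,240:400]=(f[...,2]-f[...,0]>45)[200:440,240:400]
k,l,st,c=cv2.connectedComponentsWithStats(m); i=1+st[1:,4].argmax(); print(st[i])
x,yy,w,h=st[i,:4]; print('plug top edge, left,right in tool',((p2w(d,[(x+w/2,yy),(x,yy+h*.75),(x+w,yy+h*.75)],z)-g)@M).round(4))
go([*slot(1,off=22)[0][:2],.0837],-101.1)"
```

```text
[ 279  359   81   52 3242]
plug top edge, left,right in tool [[-0.0004  0.0083 -0.0128]
 [-0.0156  0.0254 -0.0128]
 [ 0.0148  0.0254 -0.0128]]
grasp pt [0.501  0.0062 0.1791] jaw -101.56 tilt [-0.001  -0.0011] -> d [-0.145  0.083  2.385] yaw -0.077 q7 -1.93 F [ 0.2  0.1 -3.1] gap 53.0 t 32.8
```

>>> carry_out:
  motion:
    - [-0.15,0.08,0,-0.08,46]
    - [-0.15,0.08,0.5,-0.08,46]
    - [-0.15,0.08,1.0,-0.08,46]
    - [-0.15,0.08,1.4,-0.08,46]
    - [-0.15,0.08,1.4,-0.08,46]
    - [-0.15,0.08,1.4,-0.08,46]

```text
t: 33.33
position: [0.499, 0.0147, 0.2783]
eef_rot: [1.999, -2.422, -0.002]
contact_force: [-0.9, -0.6, -3.3]
finger_gap: 0.621
```

```bash
python3 -c "
from h import *
go([*slot(1,off=22.5)[0][:2],.0837],-101.1)"
```

```text
grasp pt [0.4987 0.0147 0.1233] jaw -100.91 tilt [-0.0017 -0.0002] -> d [ 0.055 -0.028  0.99 ] yaw 0.031 q7 -1.96 F [-0.9 -0.6 -3.3] gap 53.0 t 33.3
```

>>> carry_out:
  motion:
    - [0.05,-0.02,0,0.03,46]
    - [0.05,-0.02,0.4,0.03,46]
    - [0.05,-0.02,0.7,0.03,46]
    - [0.05,-0.02,0.85,0.03,46]
    - [0.05,-0.02,0.88,0.03,46]
    - [0.05,-0.02,0.88,0.03,46]

```text
t: 33.83
position: [0.4999, 0.0129, 0.2441]
eef_rot: [-1.996, 2.425, -0.001]
contact_force: [-0.3, -0.1, -3.1]
finger_gap: 0.62
```

```bash
python3 -c "
from h import *
go([*slot(1,off=22.5)[0][:2],.0837],-101.1)"
```

```text
grasp pt [0.5001 0.0129 0.0891] jaw -101.07 tilt [0.001 0.   ] -> d [0.018 0.016 0.134] yaw 0.005 q7 -1.98 F [-0.3 -0.1 -3.1] gap 52.9 t 33.8
```

>>> carry_out:
  motion:
    - [0.01,0.01,0.08,0,46]
    - [0.01,0.01,0.13,0,46]
    - [0.01,0.01,0.14,0,46]
    - [0.01,0.01,0.14,0,46]

```text
t: 34.17
position: [0.4992, 0.0126, 0.2381]
eef_rot: [-1.997, 2.425, -0.0]
contact_force: [-0.0, -0.4, -2.6]
finger_gap: 0.619
```

>>> carry_out:
  motion:
    - [0,0,0,0,62]
    - [0,0,0,0,74]
    - [0,0,0,0,74]
    - [0,0,-0.3,0,74]
    - [0,0,-1.0,0,74]
    - [0,0,-1.8,0,74]
    - [0,0,-2.6,0,74]
    - [0,0,-3.4,0,74]
    - [0,0,-4.2,0,85]
    - [0,0,-5.0,0,85]

```text
t: 35.0
position: [0.4987, 0.0127, 0.4401]
eef_rot: [-1.997, 2.424, -0.001]
contact_force: [0.8, -0.1, 0.4]
finger_gap: 0.998
```

>>> carry_out:
  motion:
    - [0,0,0,0,85]
    - [0,0,0,0,85]
    - [0,0,0,0,85]

```text
t: 35.25
position: [0.4987, 0.0126, 0.4375]
eef_rot: [1.997, -2.425, -0.0]
contact_force: [0.4, -0.9, -0.7]
finger_gap: 0.994
```

```bash
python3 -c "
from h import *
d=snap('wrist','w15'); f=d['frame'].astype(int)
for i in (1,3):
  a=slot(i,off=0); p=w2p(d,[[*a[0][:2],.0955]])[0].astype(int); u,v=p
  m=np.zeros(f.shape[:2],np.uint8); sl=np.s_[v-35:v+35,u-35:u+35]; m[sl]=(f[sl][...,2]-f[sl][...,0]>60)
  M=cv2.moments(m,True); print(p,M['m00'],p2w(d,(M['m10']/M['m00'],M['m01']/M['m00']),.0955),a)
for i in (2,4):
  a=slot(i,off=0); p=w2p(d,[[*a[0][:2],.095]])[0].astype(int); print(p,carton(d,p+[0,8],z=.095,box=70),a)
go([.44,.37,.30],-11)"
```

```text
[320 233] 768.0 [[0.4775299  0.01825241 0.0955    ]] ([np.float64(0.4772444631696186), np.float64(0.016661533152921397), 0.07], 78.9)
[198 167] 925.0 [[0.55359852 0.11080552 0.0955    ]] ([np.float64(0.5553555368303813), np.float64(0.1083384668470786), 0.07], 78.9)
[293 139] (array([0.5618, 0.022 ]), array([0.0522, 0.0986]), 78.9) ([np.float64(0.5621384668470786), np.float64(0.02344446316961863), 0.07], -11.1)
[232 256] (array([0.4717, 0.0997]), array([0.0522, 0.0989]), 79.0) ([np.float64(0.4704615331529214), np.float64(0.10155553683038138), 0.07], -11.1)
grasp pt [0.4983 0.0126 0.2818] jaw -101.06 tilt [-0.0022 -0.0002] -> d [-8.49   3.145 -0.455] yaw 14.99 q7 -1.91 F [ 0.4  1.  -0. ] gap 84.9 t 35.3
```

View pics/w15.png

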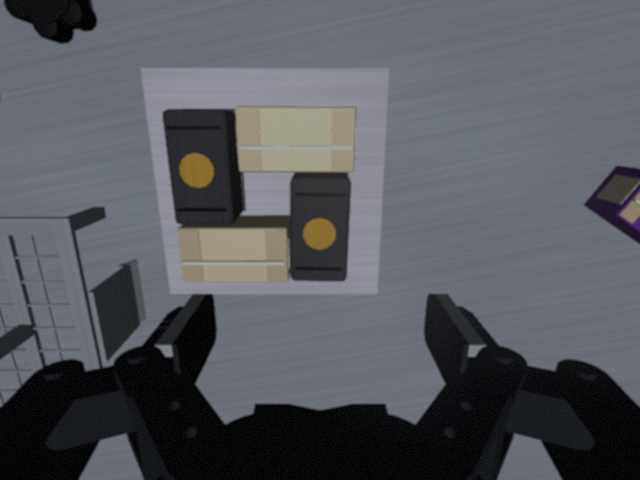

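The pinwheel is complete. Ballasts are at (197,170) and (319,233), cartons at (295,140) and (234,253), all within 3 mm of their places with even seams. Now the cover. I turn by −15 units to keep joint 7 in range.

>>> carry_out:
  motion:
    - [-0.85,0.32,-0.1,-0.8,85]
    - [-1.75,0.65,-0.2,-1.6,85]
    - [-2.65,0.98,-0.3,-2.4,85]
    - [-3.55,1.31,-0.4,-3.2,85]
    - [-4.45,1.65,-0.46,-4.0,85]
    - [-5.35,1.98,-0.46,-4.8,85]
    - [-6.25,2.31,-0.46,-5.6,85]
    - [-7.15,2.65,-0.46,-6.4,85]
    - [-8.0,2.97,-0.46,-7.2,85]
    - [-8.49,3.14,-0.46,-7.5,85]

```text
t: 36.13
position: [0.4388, 0.374, 0.4544]
eef_rot: [2.778, -1.464, -0.006]
contact_force: [0.3, 0.7, -0.2]
finger_gap: 0.994
```

>>> carry_out:
  motion:
    - [0,0,0,-0.9,85]
    - [0,0,0,-1.8,85]
    - [0,0,0,-2.8,85]
    - [0,0,0,-3.8,85]
    - [0,0,0,-4.8,85]
    - [0,0,0,-5.8,85]
    - [0,0,0,-6.7,85]
    - [0,0,0,-7.5,85]
    - [0,0,0,-7.5,85]
    - [0,0,0,-7.5,85]

```text
t: 36.97
position: [0.4411, 0.3698, 0.4548]
eef_rot: [3.125, -0.306, -0.003]
contact_force: [0.1, -0.5, -0.2]
finger_gap: 0.99
```

```bash
python3 -c "
from h import *
d=snap('wrist','w16'); g=cv2.cvtColor(d['frame'],cv2.COLOR_BGR2GRAY)
p=w2p(d,[[.4436,.3719,.132]])[0].astype(int); print(p)
m=np.zeros_like(g); sl=np.s_[p[1]-110:p[1]+110,p[0]-40:p[0]+40]; m[sl]=g[sl]<55
k,l,st,c=cv2.connectedComponentsWithStats(m); i=l[p[1],p[0]]; print(st[i])
print(cv2.minAreaRect(p2w(d,np.argwhere(l==i)[:,::-1],.132)[:,:2].astype(np.float32)))
go([.4436,.3719,.132],-11.07)"
```

```text
[323 212]
[ 315  140   17  133 2027]
((0.4433801472187042, 0.3747154772281647), (0.11236190795898438, 0.013067541643977165), 78.76970672607422)
grasp pt [0.4408 0.3696 0.3001] jaw -11.17 tilt [-0.0018 -0.0012] -> d [ 0.065 -0.076  4.202] yaw -0.017 q7 -1.16 F [-0.7 -0.5 -0.6] gap 85.0 t 37.0
```

>>> carry_out:
  motion:
    - [0.05,-0.14,0.9,0,60]
    - [0.05,-0.14,1.8,0,60]
    - [0.05,-0.14,2.7,0,60]
    - [0.05,-0.14,3.5,0,60]
    - [0.05,-0.14,4.0,0,60]
    - [0.05,-0.14,4.15,0,60]
    - [0.05,-0.14,4.15,0,60]
    - [0.05,-0.14,4.15,0,8]
    - [0.05,-0.14,4.15,0,8]
    - [0.05,-0.14,4.15,0,8]

```text
t: 37.85
position: [0.4444, 0.3757, 0.2921]
eef_rot: [-3.125, 0.303, -0.004]
contact_force: [-0.6, 0.0, -0.1]
finger_gap: 0.282
```

>>> carry_out:
  motion:
    - [0,0,0,0,8]
    - [0,0,0,0,8]
    - [0,0,0,0,8]
    - [0,0,0,0,8]

```text
t: 38.18
position: [0.4441, 0.3758, 0.2919]
eef_rot: [-3.125, 0.303, -0.003]
contact_force: [-0.7, -0.2, 5.9]
finger_gap: 0.15
```

```bash
python3 -c "
from h import *
go([.4434,.3747,.132],-11.1)"
```

```text
grasp pt [0.4444 0.3761 0.1369] jaw -11.06 tilt [0.002  0.0019] -> d [-0.019  0.04   0.122] yaw 0.006 q7 -1.28 F [-0.7 -0.2  5.9] gap 12.8 t 38.2
```

>>> carry_out:
  motion:
    - [0,0,-0.2,0,8]
    - [0,0,-0.6,0,8]
    - [0,0,-1.4,0,8]
    - [0,0,-2.2,0,8]
    - [0,0,-3.0,0,8]
    - [0,0,-3.6,0,8]
    - [0,0,-3.6,0,8]
    - [0,0,-3.6,0,8]

```text
t: 38.85
position: [0.4439, 0.375, 0.4351]
eef_rot: [-3.126, 0.303, -0.003]
contact_force: [0.4, -1.0, -3.4]
finger_gap: 0.143
```

```bash
python3 -c "
from h import *
go([*C,.24],-11.1)"
```

```text
grasp pt [0.4441 0.3751 0.2801] jaw -11.08 tilt [0.0018 0.0006] -> d [3.27  7.324 1.001] yaw 0.004 q7 -1.18 F [ 0.4 -1.  -3.4] gap 12.2 t 38.9
```

>>> carry_out:
  motion:
    - [0.35,0.8,0,0,8]
    - [0.75,1.65,0,0,8]
    - [1.15,2.55,0,0,8]
    - [1.55,3.45,0,0,8]
    - [1.95,4.35,0,0,8]
    - [2.35,5.25,0,0,8]
    - [2.75,6.15,0,0,8]
    - [3.1,6.95,0,0,8]
    - [3.27,7.3,0,0,8]
    - [3.27,7.3,0,0,8]

```text
t: 39.68
position: [0.5167, 0.0574, 0.4314]
eef_rot: [3.122, -0.317, -0.007]
contact_force: [-0.7, -1.0, -2.8]
finger_gap: 0.151
```

>>> carry_out:
  motion:
    - [0,0,0.2,0,8]
    - [0,0,0.5,0,8]
    - [0,0,0.5,0,8]
    - [0,0,0.5,0,8]

```text
t: 40.02
position: [0.5155, 0.0647, 0.4125]
eef_rot: [3.127, -0.298, -0.006]
contact_force: [0.1, -0.0, -3.4]
finger_gap: 0.149
```

```bash
python3 -c "
from h import *
go([C[0],C[1]+.001,.182],-11.1)
d=snap('wrist','w17'); np.savez('w17.npz',**d)"
```

```text
grasp pt [0.5149 0.0647 0.2575] jaw -10.9 tilt [-0.004   0.0001] -> d [0.048 0.022 1.888] yaw 0.033 q7 -0.53 F [ 0.1 -0.  -3.4] gap 12.7 t 40.0
```

View pics/w17.png

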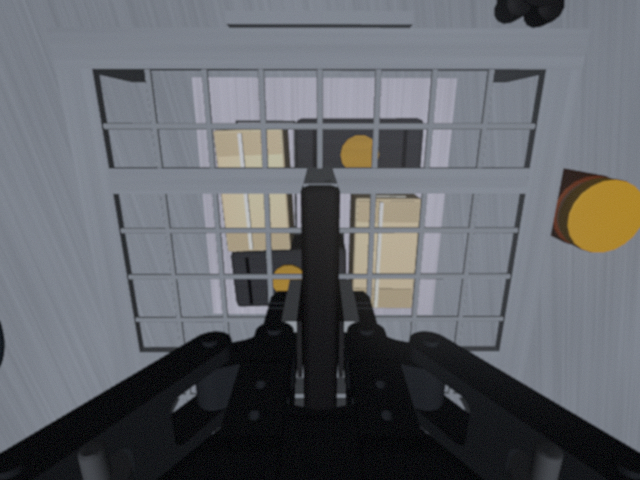

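The cover hangs above the layer: rim top corners at about (50,33) and (592,33), tray corners visible through the grille at (193,78), (456,78), (435,315) and (213,315). I check the alignment numerically.

```bash
python3 -c "
from h import *
d=snap('wrist'); s,M,y=tool(); g=s['position']+M[:,2]*.155
def T(uv,z): return ((p2w(d,uv,z)-g)@M).round(4)[:,:2].tolist()
print('tray',T([(193,78),(456,78),(435,315),(213,315)],.045))
for z in (.2065,.2145): print('rim',z,T([(50,33),(592,33)],z))
go([C[0],C[1]+.001,.182],-11.1)"
```

```text
tray [[-0.1116, -0.1125], [0.117, -0.1126], [0.1202, 0.1184], [-0.1138, 0.1188]]
rim 0.2065 [[-0.1195, -0.1122], [0.1182, -0.1123]]
rim 0.2145 [[-0.1141, -0.1105], [0.1128, -0.1106]]
grasp pt [0.5161 0.0646 0.2591] jaw -10.94 tilt [-0.0006  0.0003] -> d [0.013 0.026 1.926] yaw 0.026 q7 -0.53 F [-0.3  0.  -4.1] gap 12.6 t 40.1
```

>>> carry_out:
  motion:
    - [0.04,0.01,0.4,0.02,8]
    - [0.04,0.01,0.8,0.02,8]
    - [0.04,0.01,1.2,0.02,8]
    - [0.04,0.01,1.6,0.02,8]
    - [0.04,0.01,1.75,0.02,8]
    - [0.04,0.01,1.75,0.02,8]
    - [0.04,0.01,1.75,0.02,8]

```text
t: 40.7
position: [0.5182, 0.0632, 0.3449]
eef_rot: [-3.126, 0.305, -0.001]
contact_force: [0.7, -0.2, -1.7]
finger_gap: 0.149
```

```bash
python3 -c "
from h import *
go([C[0],C[1]+.001,.152],-11.1); snap('side','s17')"
```

```text
grasp pt [0.5183 0.0632 0.1899] jaw -11.15 tilt [0.0008 0.0003] -> d [-0.05   0.004  0.947] yaw -0.008 q7 -0.58 F [ 0.7 -0.2 -1.7] gap 12.7 t 40.7
```

View pics/s17.png

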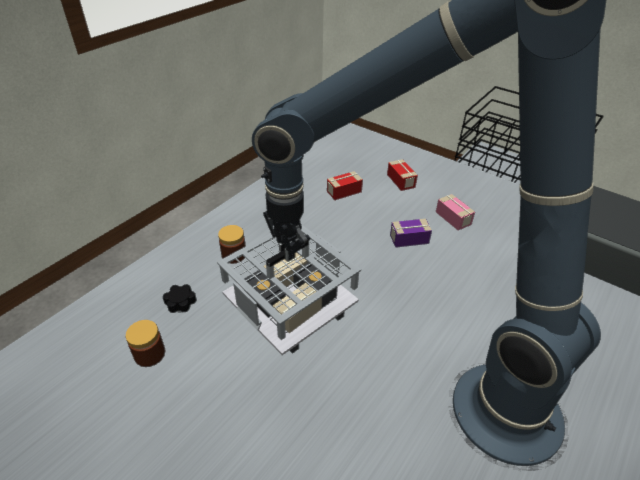

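The cover is square over the tray with the arms just at the edges (view around (290,275)), and nothing else was disturbed. I lower it in small steps.

>>> carry_out:
  motion:
    - [-0.01,0,0.1,0,8]
    - [-0.01,0,0.2,0,8]
    - [-0.01,0,0.3,0,8]
    - [-0.01,0,0.4,0,8]
    - [-0.01,0,0.45,0,8]
    - [-0.01,0,0.45,0,8]

```text
t: 41.25
position: [0.5177, 0.0631, 0.3264]
eef_rot: [-3.126, 0.306, -0.001]
contact_force: [0.4, 2.0, -1.8]
finger_gap: 0.147
```

```bash
python3 -c "
from h import *
go([C[0],C[1]+.001,.152],-11.1)"
```

```text
grasp pt [0.5178 0.0632 0.1714] jaw -11.17 tilt [0.0006 0.0004] -> d [-0.038 -0.     0.484] yaw -0.012 q7 -0.6 F [ 0.4  2.  -1.8] gap 12.6 t 41.2
```

>>> carry_out:
  motion:
    - [0,0,0.06,0,8]
    - [0,0,0.12,0,8]
    - [0,0,0.18,0,8]
    - [0,0,0.24,0,8]
    - [0,0,0.24,0,8]

```text
t: 41.67
position: [0.5187, 0.0643, 0.3192]
eef_rot: [-3.125, 0.304, -0.009]
contact_force: [0.0, 3.3, 10.4]
finger_gap: 0.148
```

>>> carry_out:
  motion:
    - [0,0,0.06,0,8]
    - [0,0,0.12,0,8]
    - [0,0,0.18,0,8]
    - [0,0,0.18,0,8]

```text
t: 42.0
position: [0.5186, 0.0634, 0.3109]
eef_rot: [-3.125, 0.305, -0.007]
contact_force: [1.1, 0.8, 3.8]
finger_gap: 0.15
```

```bash
python3 -c "
from h import *
go([C[0],C[1]+.001,.152],-11.1)"
```

```text
grasp pt [0.5193 0.0636 0.1559] jaw -11.16 tilt [0.0047 0.001 ] -> d [-0.075  0.017  0.096] yaw -0.011 q7 -0.62 F [1.1 0.8 3.8] gap 12.8 t 42.0
```

>>> carry_out:
  motion:
    - [0,0,0.05,0,8]
    - [0,0,0.1,0,8]
    - [0,0,0.1,0,8]
    - [0,0,0.1,0,8]

```text
t: 42.33
position: [0.5185, 0.0621, 0.307]
eef_rot: [3.126, -0.307, 0.005]
contact_force: [-1.8, -2.4, 9.1]
finger_gap: 0.149
```

>>> carry_out:
  motion:
    - [0,0,0.05,0,8]
    - [0,0,0.08,0,8]
    - [0,0,0.08,0,8]
    - [0,0,0.08,0,8]

```text
t: 42.67
position: [0.5184, 0.0625, 0.3068]
eef_rot: [3.124, -0.307, 0.006]
contact_force: [-8.0, -5.0, 31.9]
finger_gap: 0.15
```

```bash
python3 -c "
from h import *
go([C[0],C[1]+.001,.152],-11.1)"
```

```text
grasp pt [0.519  0.062  0.1519] jaw -11.24 tilt [ 0.0037 -0.0032] -> d [-0.074 -0.025 -0.004] yaw -0.023 q7 -0.62 F [-8.  -5.  31.9] gap 12.8 t 42.7
```

It stopped at exactly seated height (bar at 147 mm) and the force climbed to 32 N. I ease off, release and rise.

>>> carry_out:
  motion:
    - [0,0,-0.1,0,8]
    - [0,0,-0.13,0,8]
    - [0,0,-0.13,0,40]
    - [0,0,-0.13,0,60]
    - [0,0,-0.13,0,60]
    - [0,0,-0.13,0,60]
    - [0,0,-0.6,0,60]
    - [0,0,-1.4,0,60]
    - [0,0,-2.3,0,60]
    - [0,0,-3.2,0,60]

```text
t: 43.5
position: [0.5171, 0.0629, 0.4311]
eef_rot: [3.127, -0.305, -0.003]
contact_force: [1.2, 0.4, -0.1]
finger_gap: 0.701
```

>>> carry_out:
  motion:
    - [0,0,-0.8,0,85]
    - [0,0,-1.6,0,85]
    - [0.8,0.4,-1.6,0,85]
    - [1.6,0.8,-1.6,0,85]
    - [2.4,1.2,-1.6,0,85]
    - [2.4,1.2,-1.6,0,85]
    - [2.4,1.2,-1.6,0,85]

```text
t: 44.08
position: [0.6034, -0.0047, 0.493]
eef_rot: [-3.126, 0.311, 0.003]
contact_force: [-0.4, -0.1, -0.3]
finger_gap: 0.999
```

```bash
python3 -c "
from h import *
d=snap('side'); e=snap('top')
a=cv2.resize(d['frame'][210:370,200:380],(630,560),interpolation=cv2.INTER_CUBIC); cv2.imwrite('pics/s18.png',a)
s,M,y=tool(); w=snap('wrist','w18'); print(s['position'])
g=cv2.cvtColor(w['frame'],cv2.COLOR_BGR2GRAY); p=w2p(w,[[*C,.147]])[0].astype(int); print(p)
m=np.zeros_like(g); sl=np.s_[max(0,p[1]-90):p[1]+90,max(0,p[0]-60):p[0]+60]; m[sl]=g[sl]<55
k,l,st,c=cv2.connectedComponentsWithStats(m); i=1+st[1:,4].argmax(); print(st[i])
for z in (.147,.167): print(z,cv2.minAreaRect(p2w(w,np.argwhere(l==i)[:,::-1],z)[:,:2].astype(np.float32)))"
```

```text
[ 0.60196576 -0.00192678  0.49382479]
[209 157]
[ 192   75   61  152 4450]
0.147 ((0.5289730429649353, 0.06214930862188339), (0.12743046879768372, 0.042172592133283615), 79.1675796508789)
0.167 ((0.5344653725624084, 0.06268469989299774), (0.11935901641845703, 0.03950139880180359), 79.1675796508789)
```

View pics/s18.png

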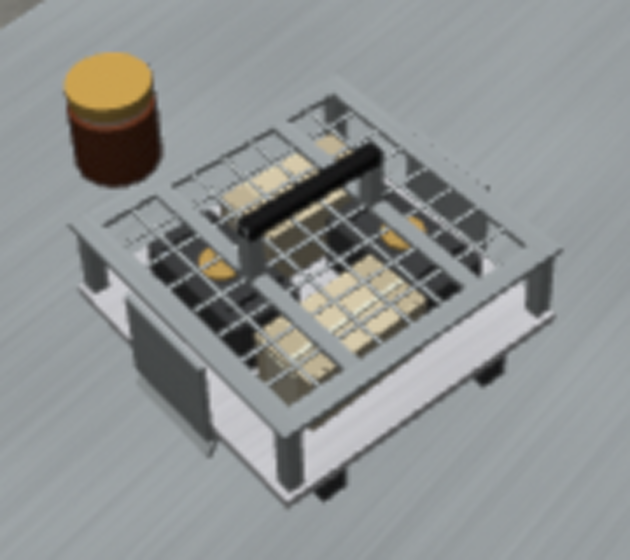

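The enlarged side view shows the cover's feet on the tray corners (290,480), (540,305) and (90,280). The near (+y) clip reaches below the tray edge at (175,400). The far clip is hidden, so I check numerically that the cover is level on both sides.

```bash
python3 -c "
from h import *
d=snap('side'); g=cv2.cvtColor(d['frame'],cv2.COLOR_BGR2GRAY)
a=np.radians(PSI+90); y=np.array([np.cos(a),np.sin(a)]); x=np.array([np.sin(a),-np.cos(a)])
def prof(u):
  c=g[int(u[1])-9:int(u[1])+10,int(round(u[0]))].astype(int); k=np.where(c<45)[0]; return int(u[1])-9+k.mean() if len(k) else None
for s in (-.05,-.025,.0,.025,.05):
  q=[w2p(d,[[*(C+s*y),z]])[0] for z in (.147,.152,.157)]; print(s,'rows for z 147,152,157:',[round(v[1],1) for v in q],'seen',prof(q[0]))
e=snap('top'); f=e['frame']; 
for n,(u,v) in dict(jar1=(295,177),jar2=(182,200),knob=(230,187)).items():
  b=cv2.imread('pics/top0.png')[v-14:v+14,u-14:u+14].astype(int); print(n,abs(b-f[v-14:v+14,u-14:u+14]).mean().round(1))
"
```

```text
-0.05 rows for z 147,152,157: [np.float64(254.1), np.float64(252.5), np.float64(250.9)] seen 254.5
-0.025 rows for z 147,152,157: [np.float64(259.1), np.float64(257.5), np.float64(255.9)] seen 259.0
0.0 rows for z 147,152,157: [np.float64(264.2), np.float64(262.6), np.float64(261.0)] seen 264.5
0.025 rows for z 147,152,157: [np.float64(269.5), np.float64(267.9), np.float64(266.3)] seen 270.0
0.05 rows for z 147,152,157: [np.float64(274.8), np.float64(273.3), np.float64(271.6)] seen 273.0
jar1 54.8
jar2 3.9
knob 3.5
```

```bash
python3 -c "
from h import *
b=cv2.imread('pics/side0.png').astype(int); f=snap('side')['frame'].astype(int)
print('jar1 side diff',abs(b-f)[224:264,216:248].mean().round(1)); s=robot.read_state(); print(s['contact_force'],s['t']); print(robot.job_done())"
```

```text
jar1 side diff 12.4
[ 0.49686719 -0.05333171  0.31969786] 44.3833
the job is handed in; nothing more can be done
None
```

The tray is loaded and the cover is back on, pressed down to its seat; I handed the job in at about 44 s of the 210 s allowed. I could not see the −y clip, so its snap is inferred rather than observed.

- **Cover off:** I lifted the cover off and stood it on the bench to the left of the tray.
- **Layer:** There were two plain cartons, so both ballast blocks were needed. The cartons went to places 2 and 4 and the ballast to places 1 and 3. The four coloured look-alikes were left alone.
- **Layer check:** From the last wrist-camera measurement, the cartons and ballast2 are within about 2.5 mm of their places. Ballast1, in place 3, is about 3 mm off but inside its outline.
- **Cover seated:** The resistance peaked, dropped, then came to a hard stop at 32 N with the bar at its seated height of 147 mm. After release the bar read level and at seated height within about 2 mm. The side view showed the three visible feet on the tray and the +y clip below its edge.
- **Not confirmed:** The −y clip was hidden from the cameras and I did no pull test. Its snap follows only from the hard stop at seated height and the level bar.
- **Jars and star knob:** Comparing images before and after, jar2 and the star knob showed no change. Jar1's two comparisons did not match cleanly: 54.8 from above, probably because the arm was in the way there, and 12.4 from the side, for which I have no confirmed cause. Jar1 looked to be in the same place in every side picture I viewed, and the arm never came near it.

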